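# Level the printer's platform and hold the level down for the check

### The job

Get the platform ready for the new printer: lay the spirit level flat on the middle of the dark plate, pointing along the line to the screw foot, and let go of it. Turn the winged knob of the screw foot until the bubble sits centred between the two rings and let it settle, then press down lightly on top of the spirit level (roughly one kilogram of push) and finish while still pressing, with the bubble centred and the level still in place. Leave everything else on the bench where it is.

Things in the scene. Friction and masses are not known exactly. Their poses are not given: they have to be found in the camera images.
- level_mid (a point): spirit level: aluminium bar 130 x 26 x 44 mm high, black ends, 0.24 kg. This point: its centre, 22 mm above its underside; x along the bar, z up. The middle 58 mm is solid only to 26 mm height; above lies a rigid clear vial, 18 mm across, up to 43 mm. The solid end blocks, 36 mm long each, have flat tops at 44 mm (press there). May be laid either way round. Starts left or right of the plate
- bubble (a joint): place of the white bubble (12 mm long) along the level's x axis, in m; 0 = centred between the two black rings (8.5 mm either side of centre), travel +-0.020. It runs to the higher end, 0.5 m per rad of tilt (5 mm per 0.01 rad), and takes about 1.5 s to settle. On the bench it reads 0
- plate_mid (a point): dark steel plate of the platform, 180 (x) x 200 (y) x 10 mm, its feet fixed to the bench. This point: middle of its top face, 45 mm above the bench; z is its normal. The screw foot is on a 50 mm wide tongue on its -y side; it pivots about a line along x, 60 mm to the +y side of this point. At the start the screw side is always too low; the plate moves only with the screw
- knob (a point): winged knob of the screw foot: upright black bar 52 x 14 x 28 mm high. This point: its centre, on its vertical axis, 71 mm above the bench, 155 mm from the plate's middle; x along the bar, z up. Clockwise from above raises the screw side: 0.011 rad of tilt, 5.5 mm of bubble, per rad. 0.8 to 2.5 rad of clockwise turn is needed. Stays where left; friction 0.06 N m. Collar under the bar, top 57 mm up
- scraper: a scraper with a handle and flat blade, 150 mm long, lying on the bench; leave alone. It and the spirit level swap places (left or right of the plate) between starts
- screwdriver: a screwdriver lying beyond the plate; leave alone
- wrench: a wrench lying at the far left; leave alone
- bottle: a closed white bottle, 64 mm across, 160 mm tall; leave alone
- tape: a standing-flat tape ring, 90 mm across, 22 mm tall; leave alone
- rook: a grey printed chess rook, 36 mm across, 54 mm tall, standing between robot and plate; leave alone
- tray: a small black open tray, 90 x 70 x 22 mm; leave alone
There are look-alikes about, which are no part of the job. What is shaped like the part that bears level_mid but pink or yellow is not meant.

How it is judged (in metres and radians):
On the way, in this order (a step that is already met when the one before it is completed fails the run):
1. the spirit level lies on the middle of the plate, along the line to the screw foot, let go of (contact force between level and plate above 0.8 N and x of level_mid in the frame of plate_mid between -0.03 and 0.03 m and y of level_mid in the frame of plate_mid between -0.03 and 0.03 m and z of level_mid in the frame of plate_mid below 0.026 m and angle between the x axis of level_mid and the y axis of plate_mid, either way round below 0.17 rad and contact force between each of the arm, the fingers and level below 0.1 N), for 0.3 s.
2. the screw foot has been turned so that the bubble stays centred with the level lying untouched on the plate (all of step 1 and value of joint bubble between -0.0025 and 0.0025 m and angle between plate_mid's own z axis and vertical below 0.008 rad), for 0.4 s.
At the end, for the whole second after the job is handed in: Through the last second the robot presses on the spirit level with over 4 N (level on plate over 5 N); the level lies within 30 mm of the plate's middle each way and 0.17 rad of the line to the foot; bubble within 2.5 mm of centre, plate within 0.008 rad of level (contact force between level and plate above 0.8 N and x of level_mid in the frame of plate_mid between -0.03 and 0.03 m and y of level_mid in the frame of plate_mid between -0.03 and 0.03 m and z of level_mid in the frame of plate_mid below 0.026 m and angle between the x axis of level_mid and the y axis of plate_mid, either way round below 0.17 rad and value of joint bubble between -0.0025 and 0.0025 m and angle between plate_mid's own z axis and vertical below 0.008 rad and contact force between any of the fingers, the arm and level above 4 N and contact force between level and plate above 5 N); the arm keeps its last pose, push and grip.
It fails at once if the spirit level is pushed onto the plate with more than 50 N (contact force between level and plate above 50 N).
It fails at once if one of the other things on the bench is moved more than 30 mm (distance of any of scraper, screwdriver, wrench, bottle, tape, rook, tray from where it was at the start of the episode above 0.03 m).
It also fails if it takes over 72 s, if anything falls off the work surface, if the arm or the gripper's body presses on something with over 40 N, if the wrist force passes 120 N, or if a joint passes its speed limit or range.

### The arm

A 6-joint arm with a two-finger parallel gripper is mounted at the origin on the work surface. World frame = base frame: x ahead of the robot, y to its left, z up, the work surface at z = 0. Lengths are in m, angles in degrees, forces in N, time in s.
With the tool pointing down it reaches from about 0.325 to 0.875 m from the base axis. Payload 4.4 kg.
Tool frame: the origin (TCP) lies at the very end of the fingers, on their centre line; the grasp point (between the pads) lies 19 mm behind it; x points along the fingers, y is the direction in which the jaws open and shut, and the axes are right-handed (so a half turn about x gives the same grasp; the last joint's range is limited). The gripper opens to 85 mm and grips with 20 to 120 N. Pads are 22 mm wide; open, the fingers measure 114 mm over their backs; the gripper's body (76 mm by 85 mm) begins 54 mm behind the grasp point. The pads swing forward as they close: fully open they stand 13 mm farther back than shut.
Start: joints at [-72.508, 11.837, 88.321, -0, 79.842, -8.623], TCP at [0.253, -0.516, 0.21] pointing down, gripper open.
Joint ranges: [-156.59, 156.59], [-49.26, 127.26], [12.9, 141.05], [-63.56, 243.56], [4.71, 150.69], [-161.64, 161.64]. Speed limits (degrees/s): [159.86, 159.86, 180, 180, 180, 180].

### API

Orientations are given as a 3x3 rotation matrix whose columns are the frame's x, y, z axes.
In Python, from station import sensors, optics, finish_job gives the robot as it stands.
- The arm moves only by the tool arm_command, never from a script. Its argument "deltas" is a list of rows, each a list of 7 numbers: the opening, from -1 (shut) to 1 (fully open), so that 0 is half open, then the shift along the tool's x, y, z in mm, then the turn, a rotation vector about the tool's x, y, z in degrees. In form: [[claw, dx, dy, dz, ax, ay, az], ...]. A call has exactly 8 rows; each row is the pose to reach, as a shift and turn from the pose commanded when the call began, along the tool's axes at that moment; what a row does not reach only later rows make up. A row lasts 1/12 s, in which the tool goes at most 41.7 mm and 7.16 degrees, less where a joint would pass 70% of its speed; a pose out of reach is approached as far as the arm can. A call with a gripper value outside its range is refused whole. The fingers move at their own pace and stop on an object; "grip_force" is the grip in N (left out, the last holds). Time passes only in rows, so rows that repeat a pose let the fingers close, or fill a call up. It gives the time, the measured TCP pose, the force and the opening at its end, in the units of the state.
- sensors.observe(): the state, without advancing time (a new reading comes with each control period).
- optics.snapshot(name): name is "scene" or "top"; returns the picture (400x640x3 uint8, red, green, blue); there is no depth.
- optics.camera_info(name): a dict with "vfov" (degrees; the focal length in pixels is half the picture's height over the tangent of half this angle, whatever the lens; pixels are square), "cx", "cy" (the principal point, pixels), "R" (3x3) and "t" (3): a world point X has camera coordinates R X + t. Camera axes: x right, y down, z forward; pixel columns grow to the right and rows downward; lengths in m; the calibration is good to about 2 mm. A picture is of the moment at which its call begins. camera_info takes no time and is no camera call.
- finish_job(): hands the job in, once; it reports no verdict.
The state is a dict: "time": time; "q": joint angles; "joint_vel": joint speeds; "joint_efforts": joint torques, N m; "position": TCP position; "ee_rot": TCP orientation; "force": force on the tool from outside, world axes, zero at the start; "ft_torque": the same for the moment, N m; "opening": opening from 0.0 (shut) to 1.0 (fully open).
Only numpy, scipy, OpenCV 4.12 (cv2) and the standard library are available. Lean on these libraries where they do the work, as an engineer would, in place of code of your own. Each camera call takes 0.05 s, during which the arm holds its last target.

## Working session

There is one attempt and no reset: what is moved stays moved. The work goes in short steps, Python scripts to look and compute and a tool call to move; the robot and the scene stay as the last step left them, time stands still between calls to the robot, and variables do not carry over. Pictures are saved under pics/ and viewed, and the job is handed in when it is done.

Besides the shell and the picture viewer there is one more tool, called after "Call:" as name(argument=value, ...) on one line, values as JSON. arm_command: Moves the arm, as the interface text tells. Its arguments: {"type":"object","properties":{"deltas":{"type":"array","items":{"type":"array","items":{"type":"number"}}},"grip_force":{"type":"number"}},"required":["deltas"]}

```bash
ls; mkdir -p pics
python3 - <<'E'
from station import sensors, optics
import cv2
for n in("scene","top"):
    im=optics.snapshot(n); cv2.imwrite(f"pics/{n}0.png",im[:,:,::-1]); print(n,optics.camera_info(n))
print(sensors.observe())
E
```

```text
pics
scene {'vfov': 44.64966100193694, 'cx': 311.1289679358825, 'cy': 208.43144345020275, 'R': array([[-0.66783428,  0.74422481,  0.01126095],
       [ 0.51695193,  0.47466843, -0.71235566],
       [-0.53549797, -0.46991416, -0.7017283 ]]), 't': array([ 0.35459303, -0.19720451,  1.66796024])}
top {'vfov': 57.17314568717737, 'cx': 317.20314794782274, 'cy': 201.70276059854865, 'R': array([[-0.01207488, -0.9998842 ,  0.00926235],
       [-0.99907584,  0.01168195, -0.04136421],
       [ 0.04125122, -0.00975326, -0.9991012 ]]), 't': array([-0.00418574,  0.51493667,  1.1117108 ])}
{'time': 0.1, 'q': array([-7.25077952e+01,  1.18797820e+01,  8.83964559e+01,  6.18827227e-04,
        7.98400817e+01, -8.62375445e+00]), 'joint_vel': array([-0.02515428, -0.15112238, -0.15112868,  0.05920839, -0.09255415,
       -0.06066301]), 'joint_efforts': array([-6.47779234e-04, -3.84093869e+01, -2.92550504e+01, -3.18740695e-04,
        4.79821480e-03,  5.32192274e-06]), 'position': array([ 0.25287844, -0.515614  ,  0.20893909]), 'ee_rot': array([[-6.00077517e-04,  4.40186969e-01, -8.97905937e-01],
       [ 1.93947545e-03, -8.97903898e-01, -4.40187266e-01],
       [-9.99997939e-01, -2.00561301e-03, -3.14919880e-04]]), 'force': array([ 0.40821192, -0.0419362 , -0.3454734 ]), 'ft_torque': array([-0.01357063, -0.05101286,  0.07177155]), 'opening': 1.0025131250920556}
```

View pics/scene0.png

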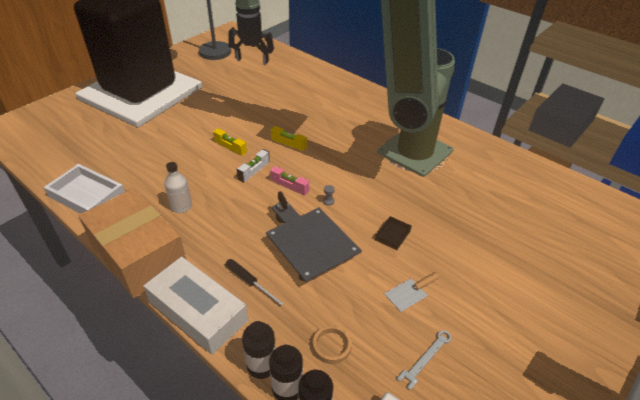

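View pics/top0.png

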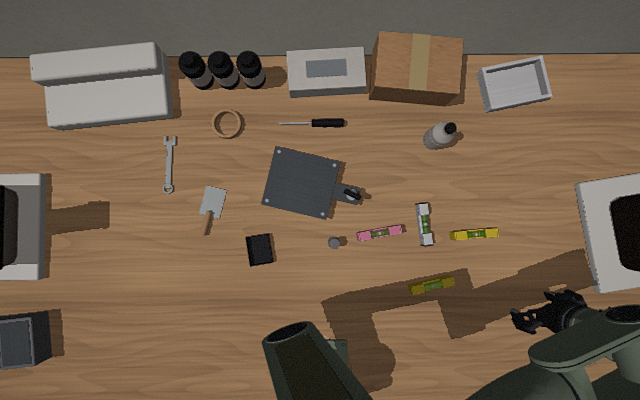

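Level candidates in the top view are pink (380,232), silver with black ends (425,224), yellow (475,234) and yellow (433,286). The silver one fits the aluminium description, and pink and yellow are excluded. I'll confirm it in enlarged crops.

Run:
```python
import cv2
a=cv2.imread("pics/top0.png"); b=cv2.imread("pics/scene0.png")
cv2.imwrite("pics/top0a.png",cv2.resize(a[185:265,340:460],None,fx=6,fy=6,interpolation=cv2.INTER_CUBIC))
cv2.imwrite("pics/top0b.png",cv2.resize(a[135:235,250:380],None,fx=6,fy=6,interpolation=cv2.INTER_CUBIC))
cv2.imwrite("pics/sc0a.png",cv2.resize(b[125:225,215:345],None,fx=6,fy=6,interpolation=cv2.INTER_CUBIC))
cv2.imwrite("pics/sc0b.png",cv2.resize(b[185:285,250:380],None,fx=6,fy=6,interpolation=cv2.INTER_CUBIC))
```

```text
(no output)
```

View pics/top0a.png

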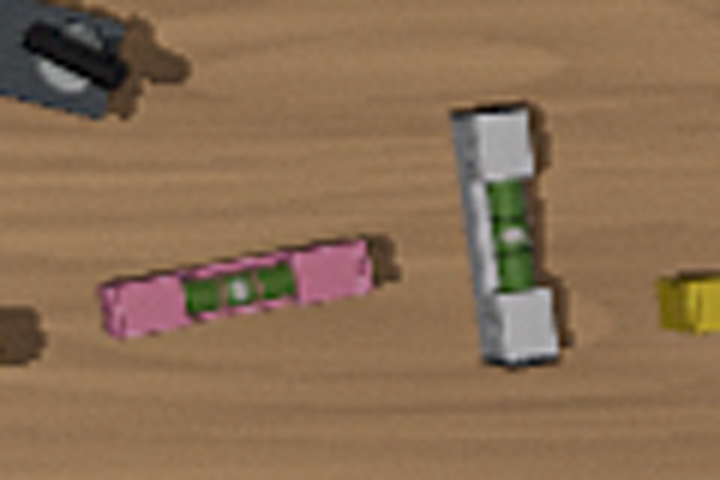

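View pics/top0b.png

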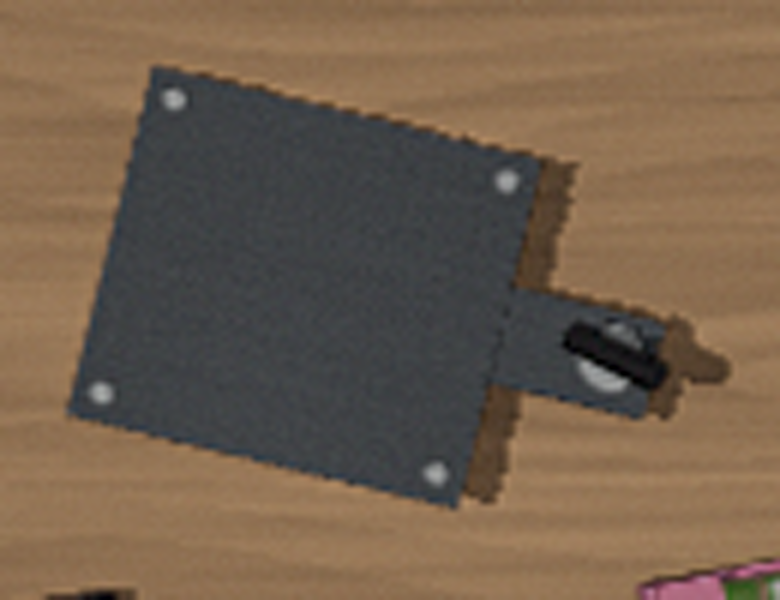

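View pics/sc0a.png

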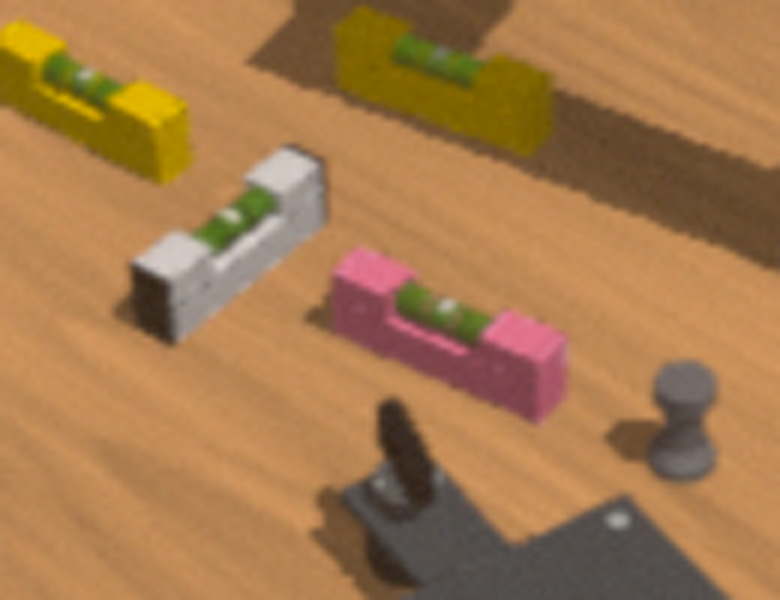

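View pics/sc0b.png

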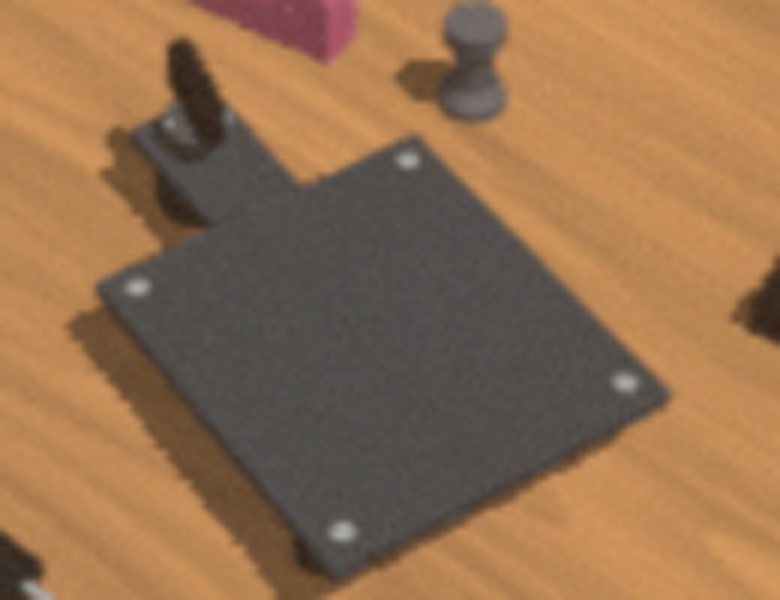

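The crop confirms it: the silver bar with black end faces at top (425,224) / scene (253,161) is the level. Next I'll triangulate the level, plate and knob.

```bash
cat > h.py <<'E'
import numpy as np
from station import sensors, optics
I={n:optics.camera_info(n) for n in("scene","top")}
def ray(n,u,v):
    c=I[n]; f=200/np.tan(np.radians(c['vfov']/2))
    d=c['R'].T@np.array([(u-c['cx'])/f,(v-c['cy'])/f,1.]); return -c['R'].T@c['t'], d
def proj(n,X):
    c=I[n]; f=200/np.tan(np.radians(c['vfov']/2)); p=c['R']@np.asarray(X,float)+c['t']; return np.array([c['cx']+f*p[0]/p[2],c['cy']+f*p[1]/p[2]])
def atz(n,u,v,z):
    o,d=ray(n,u,v); return o+d*(z-o[2])/d[2]
def tri(a,b):
    A=[];B=[]
    for n,p in(("top",a),("scene",b)):
        o,d=ray(n,*p); d=d/np.linalg.norm(d); P=np.eye(3)-np.outer(d,d); A.append(P);B.append(P@o)
    X,r,_,_=np.linalg.lstsq(np.vstack(A),np.hstack(B),rcond=None)
    return X, np.sqrt(r)
def cr(u,v,ox,oy,k=6): return (ox+(u+.5)/k-.5, oy+(v+.5)/k-.5)
E
python3 - <<'E'
from h import *
np.set_printoptions(precision=4,suppress=True)
print("level",tri(cr(514.75,235.5,340,185),cr(229,216,215,125)))
P=[]
for a,b in [((174,99),(342,531)),((507,181),(137,287)),((435,473),(408,160)),((101,392),(625,382))]:
    X,r=tri(cr(*a,250,135),cr(*b,250,185)); P.append(X); print("screw",X,r)
P=np.array(P); print("mid",P.mean(0), (P[0]+P[3]-P[1]-P[2])/2)
for p in [(475,113),(527,110),(557,357),(500,362)]: print(atz("top",*cr(*p,340,185),.044))
for p in [(152,67),(540,157),(458,508),(68,413)]: print(atz("top",*cr(*p,250,135),.043))
import cv2
a=cv2.imread("pics/top0.png"); b=cv2.imread("pics/scene0.png")
A=cv2.resize(a[180:210,335:375],None,fx=14,fy=14,interpolation=cv2.INTER_CUBIC)
B=cv2.resize(b[185:225,265:305],None,fx=14,fy=14,interpolation=cv2.INTER_CUBIC)
A=cv2.convertScaleAbs(A,alpha=1.8,beta=20);B=cv2.convertScaleAbs(B,alpha=1.8,beta=20)
cv2.imwrite("pics/kt.png",A);cv2.imwrite("pics/ks.png",B)
E
```

```text
level (array([ 0.4435, -0.331 ,  0.0395]), array([0.001]))
screw [0.6652 0.1036 0.0456] [0.0008]
screw [ 0.623  -0.0613  0.0424] [0.0008]
screw [ 0.4783 -0.0237  0.0432] [0.0006]
screw [0.5201 0.1406 0.0462] [0.0008]
mid [0.5716 0.0398 0.0443] [0.042  0.1646 0.0031]
[ 0.5048 -0.3119  0.044 ]
[ 0.506  -0.3378  0.044 ]
[ 0.3839 -0.3497  0.044 ]
[ 0.3818 -0.3214  0.044 ]
[0.6822 0.1142 0.043 ]
[ 0.6351 -0.0783  0.043 ]
[ 0.4612 -0.0352  0.043 ]
[0.5104 0.157  0.043 ]
```

View pics/kt.png

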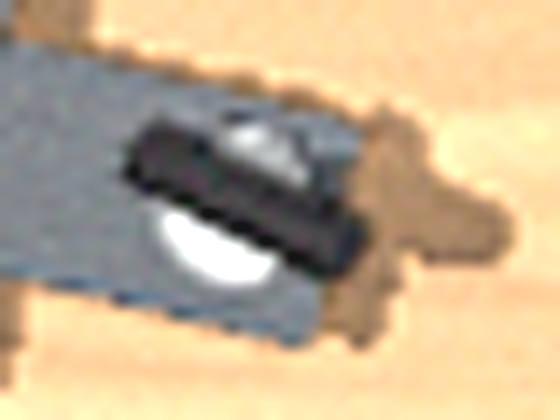

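View pics/ks.png

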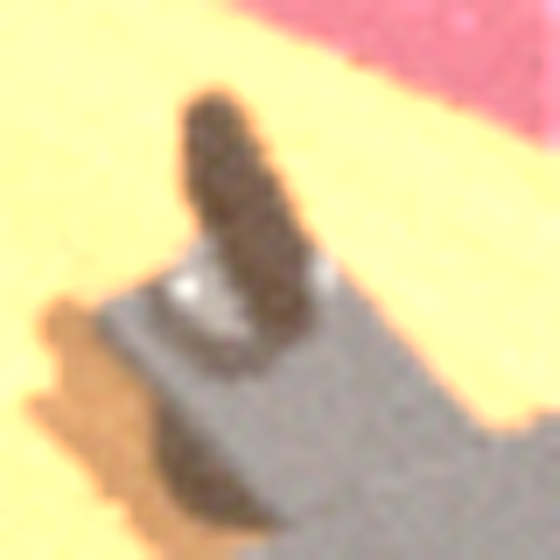

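The overlay can wait until the knob. Level centre is about (0.444,-0.331), yaw 5°. Plate mid is (0.572,0.040), yaw -14.3°, with the screw side visibly low. Next is the move helper.

```bash
cat >> h.py <<'E'
from scipy.spatial.transform import Rotation as Rt
np.set_printoptions(precision=4,suppress=True)
def delta(target,jaw):
    """tool-frame shift mm, turn deg to a down-pointing pose with tool y at yaw jaw (deg)"""
    s=sensors.observe(); R=s['ee_rot']; j=np.radians(jaw)
    y=np.array([np.cos(j),np.sin(j),0]); x=np.array([0,0,-1.]); T=np.column_stack([x,y,np.cross(x,y)])
    print("d",np.round(R.T@(np.array(target)-s['position'])*1000,1),"rot",np.round(Rt.from_matrix(R.T@T).as_rotvec(degrees=True),2), "t",round(s['time'],2),"F",s['force'],"op",s['opening'],"pos",s['position'],"jaw",np.degrees(np.arctan2(R[1,1],R[0,1])),"q6",s['q'][5])
E
python3 - <<'E'
from h import *
delta([.444,-.331,.11],-85)
# model check, knob
def box(c,yaw,L,W,H):
    y=np.radians(yaw);u=np.array([np.cos(y),np.sin(y),0]);w=np.array([-u[1],u[0],0])
    return [np.array(c)+a*L/2*u+b*W/2*w+np.array([0,0,s*H/2]) for s in(-1,1) for a,b in((-1,-1),(1,-1),(1,1),(-1,1))]
import cv2
for n,(ox,oy),f in(("top",(335,180),"kt"),("scene",(265,185),"ks")):
    im=cv2.imread(f"pics/{f}.png")
    p=[(proj(n,X)-[ox,oy]+.5)*14-.5 for X in box((.533,-.110,.071),63,.052,.014,.028)]
    p=np.int32(p)
    cv2.polylines(im,[p[:4]],1,(0,0,255),1);cv2.polylines(im,[p[4:]],1,(0,255,0),1)
    cv2.imwrite(f"pics/{f}2.png",im)
E
cd pics; python3 -c "
import cv2,numpy as np
a=cv2.imread('kt2.png');b=cv2.imread('ks2.png')
c=np.zeros((560,1120,3),np.uint8);c[:420,:560]=a;c[:,560:]=b
cv2.imwrite('k2.png',cv2.resize(c,(800,400)))"
```

```text
d [  99.2  -81.4 -252.8] rot [21.12  0.    0.12] t 0.1 F [ 0.4082 -0.0419 -0.3455] op 1.0025131250920556 pos [ 0.2529 -0.5156  0.2089] jaw -63.8841323933981 q6 -8.6237544479078
```

View pics/k2.png

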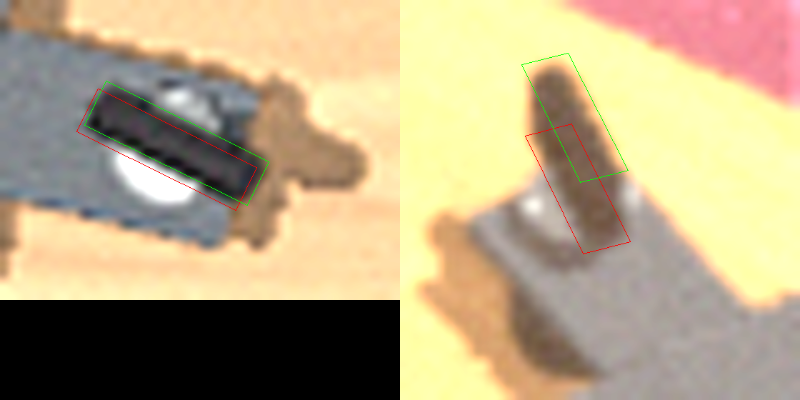

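The overlay shows the knob model (0.533,-0.110, yaw 63°) matching the black bar in both views. I'll move above the level.

Call:
arm_command(deltas=[[0.2,30,-20,-63,7,0,0],[0.2,60,-40,-126,14,0,0],[0.2,80,-60,-170,21,0,0],[0.2,99,-70,-210,21,0,0],[0.2,99,-81,-253,21.1,0,0],[0.2,99,-81,-253,21.1,0,0.1],[0.2,99,-81,-253,21.1,0,0.1],[0.2,99,-81,-253,21.1,0,0.1]], grip_force=40)

```text
time: 0.77
position: [0.4468, -0.3257, 0.108]
ee_rot: [[-0.001, 0.094, -0.996], [0.005, -0.996, -0.094], [-1.0, -0.005, 0.001]]
force: [-0.4, -0.2, 0.3]
opening: 0.599
```

Run:
```python
from h import *
import cv2
im=optics.snapshot("scene")[:,:,::-1]
cv2.imwrite("pics/s1.png",cv2.resize(im[80:230,180:380],None,fx=4,fy=4,interpolation=cv2.INTER_CUBIC))
delta([.444,-.331,.004],-85)
```

```text
d [104.9   2.7   1.4] rot [0.33 0.12 0.11] t 0.82 F [ 0.4412 -0.0803  0.4567] op 0.6012286986247535 pos [ 0.4454 -0.3284  0.1089] jaw -84.66874234255802 q6 39.32692157801315
```

View pics/s1.png

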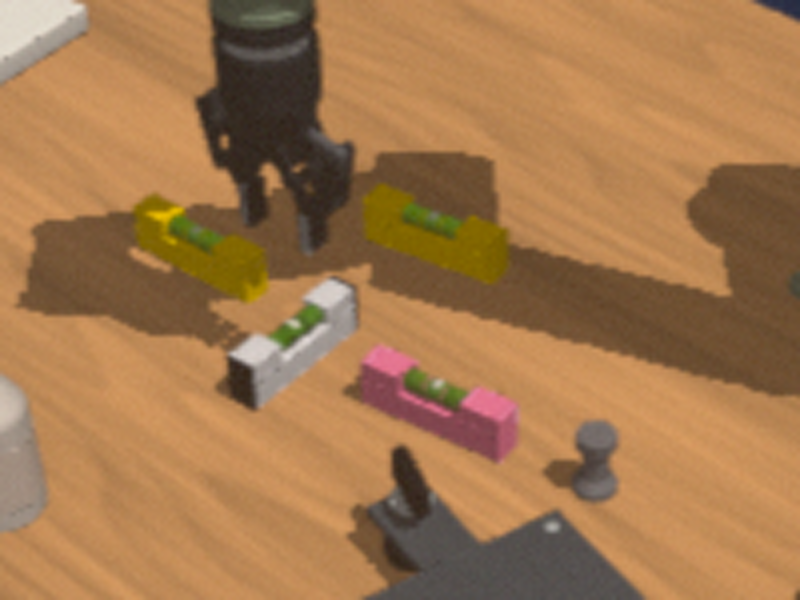

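The open fingers are above the silver level, straddling it, and the arm is still settling. Descending.

Call:
arm_command(deltas=[[0.2,0,0,0,0,0,0],[0.2,20,0,0,0,0,0],[0.2,40,0,0,0,0,0],[0.2,60,0,0,0,0,0],[0.2,75,0,0,0,0,0],[0.2,75,0,0,0,0,0],[0.2,75,0,0,0,0,0],[0.2,75,0,0,0,0,0]])

```text
time: 1.48
position: [0.4448, -0.334, 0.0372]
ee_rot: [[0.002, 0.086, -0.996], [-0.003, -0.996, -0.086], [-1.0, 0.003, -0.002]]
force: [0.8, -0.8, -0.1]
opening: 0.598
```

Run:
```python
from h import *
import cv2
im=optics.snapshot("scene")[:,:,::-1]
cv2.imwrite("pics/s2.png",cv2.resize(im[100:220,190:340],None,fx=5,fy=5,interpolation=cv2.INTER_CUBIC))
delta([.444,-.331,.004],-85)
```

```text
d [33.6 -3.3  1. ] rot [-0.05 -0.12 -0.24] t 1.53 F [ 0.266  -0.4979  0.2295] op 0.6000561113455979 pos [ 0.4452 -0.334   0.0376] jaw -85.05060416770829 q6 39.32555942640117
```

View pics/s2.png

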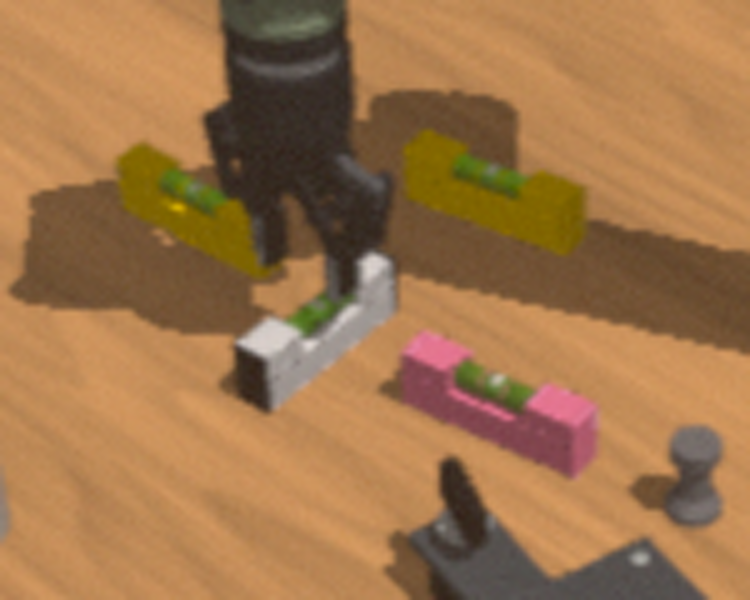

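Run:
```python
from h import *
for X in [(.445,-.309,.043),(.445,-.359,.043),(.445,-.334,.0376),(.444,-.331,.044)]:
    p=proj("scene",X); print(X,p,(p-[190,100]+.5)*5-.5, proj("top",X))
import cv2
im=optics.snapshot("top")[:,:,::-1]
cv2.imwrite("pics/t2.png",cv2.resize(im[170:300,340:500],None,fx=5,fy=4.6,interpolation=cv2.INTER_CUBIC))
```

```text
(0.445, -0.309, 0.043) [256.8731 162.881 ] [336.3653 316.4051] [418.1434 223.5739]
(0.445, -0.359, 0.043) [246.1289 156.1923] [282.6443 282.9617] [434.9232 223.3675]
(0.445, -0.334, 0.0376) [251.5864 160.8311] [309.9318 306.1553] [425.9801 223.4383]
(0.444, -0.331, 0.044) [252.312  159.5228] [313.5601 299.6142] [425.639  223.8266]
```

View pics/t2.png

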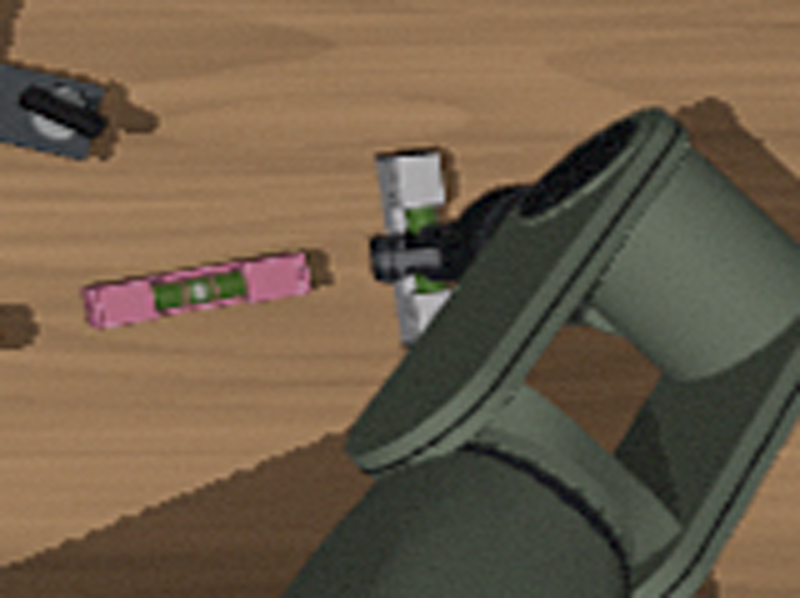

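The right finger straddles the +y side of the level near mid-length in the top view, and it's about 3 mm off in y. I'll correct that and go down.

Call:
arm_command(deltas=[[0.2,0,-3,1,0,0,0],[0.2,10,-3,1,0,0,0],[0.2,20,-3,1,0,0,0],[0.2,28,-3,1,0,0,0],[0.2,33,-3,1,0,0,0],[0.2,33,-3,1,0,0,0],[0.2,33,-3,1,0,0,0],[0.2,33,-3,1,0,0,0]])

```text
time: 2.25
position: [0.4435, -0.3296, 0.0029]
ee_rot: [[0.001, 0.087, -0.996], [-0.002, -0.996, -0.087], [-1.0, 0.002, -0.0]]
force: [0.5, -0.6, 0.1]
opening: 0.6
```

Run:
```python
from h import *
delta([.444,-.331,.004],-85)
```

```text
d [-1.1  1.4 -0.3] rot [ 0.02 -0.02 -0.1 ] t 2.25 F [ 0.5102 -0.6038  0.0619] op 0.5997508190099812 pos [ 0.4435 -0.3296  0.0029] jaw -84.98152707257537 q6 39.45187588714669
```

Closing on the level, then a small lift.

Call:
arm_command(deltas=[[-1,-1,1,0,0,0,0],[-1,-1,1,0,0,0,0],[-1,-1,1,0,0,0,0],[-1,-1,1,0,0,0,0],[-1,-1,1,0,0,0,0],[-1,-1,1,0,0,0,0],[-1,-1,1,0,0,0,0],[-1,-1,1,0,0,0,0]], grip_force=40)

```text
time: 2.92
position: [0.4443, -0.3313, 0.0052]
ee_rot: [[0.002, 0.087, -0.996], [-0.003, -0.996, -0.087], [-1.0, 0.003, -0.002]]
force: [-1.0, 1.9, 5.7]
opening: 0.191
```

Call:
arm_command(deltas=[[-1,-10,0,0,0,0,0],[-1,-30,0,0,0,0,0],[-1,-60,0,0,0,0,0],[-1,-90,0,0,0,0,0],[-1,-100,0,0,0,0,0],[-1,-100,0,0,0,0,0],[-1,-100,0,0,0,0,0],[-1,-100,0,0,0,0,0]])

```text
time: 3.58
position: [0.442, -0.3289, 0.1017]
ee_rot: [[-0.003, 0.087, -0.996], [0.001, -0.996, -0.087], [-1.0, -0.002, 0.002]]
force: [0.1, 0.0, -2.3]
opening: 0.19
```

Run:
```python
from h import *
delta([.572,.040,.10],-14.3)
import cv2
im=optics.snapshot("scene")[:,:,::-1]
cv2.imwrite("pics/s3.png",cv2.resize(im[60:210,170:370],None,fx=4,fy=4,interpolation=cv2.INTER_CUBIC))
```

```text
d [   1.9 -356.2 -161.7] rot [-70.69   0.06   0.17] t 3.58 F [ 0.0691  0.0128 -2.2943] op 0.18953388801809815 pos [ 0.442  -0.3289  0.1017] jaw -84.99176906454046 q6 39.387464116862596
```

View pics/s3.png

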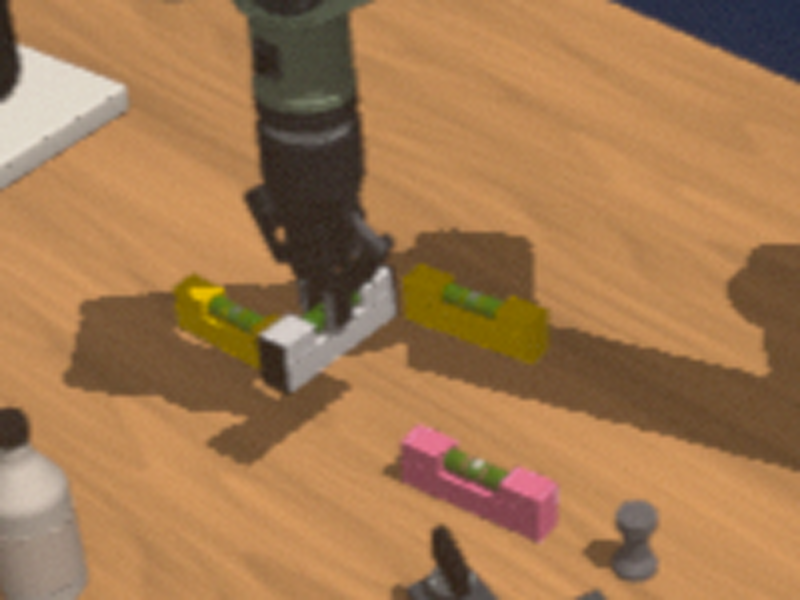

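The level is held level, with 2.3 N of weight on the wrist. Carrying to above the plate.

Call:
arm_command(deltas=[[-1,-15,-5,-2,0,0,0],[-1,-30,-30,-14,-7,0,0],[-1,-30,-60,-27,-14,0,0],[-1,-30,-90,-41,-21,0,0],[-1,-30,-120,-55,-28,0,0],[-1,-30,-150,-68,-35,0,0],[-1,-30,-180,-82,-42,0,0],[-1,-30,-210,-95,-49,0,0]])

```text
time: 4.3
position: [0.5186, -0.1107, 0.1313]
ee_rot: [[-0.003, 0.813, -0.583], [-0.0, -0.583, -0.813], [-1.0, -0.003, 0.002]]
force: [0.6, 0.1, -2.0]
opening: 0.194
```

Run:
```python
from h import *
delta([.572,.040,.10],-14.3)
```

```text
d [  31.2  -44.4 -153.6] rot [-21.35   0.09   0.17] t 4.3 F [ 0.5923  0.1362 -1.9605] op 0.19415585035087168 pos [ 0.5186 -0.1107  0.1313] jaw -35.65440460776744 q6 14.32693001454898
```

Call:
arm_command(deltas=[[-1,5,-8,-28,-7,0,0],[-1,10,-16,-56,-14,0,0],[-1,15,-26,-88,-20,0,0],[-1,20,-36,-120,-21.3,0,0.1],[-1,20,-42,-143,-21.3,0,0.1],[-1,20,-44,-152,-21.3,0,0.1],[-1,20,-44,-152,-21.3,0,0.1],[-1,20,-44,-152,-21.3,0,0.1]])

```text
time: 4.97
position: [0.5724, 0.0358, 0.1119]
ee_rot: [[-0.001, 0.968, -0.253], [-0.003, -0.253, -0.968], [-1.0, -0.0, 0.003]]
force: [0.3, -0.4, -2.3]
opening: 0.192
```

Call:
arm_command(deltas=[[-1,10,0,0,0,0,0],[-1,30,0,0,0,0,0],[-1,45,0,0,0,0,0],[-1,45,0,0,0,0,0],[-1,45,0,0,0,0,0],[-1,45,0,0,0,0,0],[-1,45,0,0,0,0,0],[-1,45,0,0,0,0,0]])

```text
time: 5.63
position: [0.5746, 0.0355, 0.0698]
ee_rot: [[0.005, 0.967, -0.254], [-0.003, -0.254, -0.967], [-1.0, 0.005, 0.001]]
force: [-0.2, 0.9, -2.7]
opening: 0.194
```

Run:
```python
from h import *
delta([.572,.040,.051],-14.3)
import cv2
im=optics.snapshot("scene")[:,:,::-1]
cv2.imwrite("pics/s4.png",cv2.resize(im[130:280,230:400],None,fx=4,fy=4,interpolation=cv2.INTER_CUBIC))
im=optics.snapshot("top")[:,:,::-1]
cv2.imwrite("pics/t4.png",cv2.resize(im[130:250,240:400],None,fx=5,fy=5,interpolation=cv2.INTER_CUBIC))
```

```text
d [18.8 -3.8 -3.7] rot [-0.41  0.08 -0.3 ] t 5.63 F [-0.1759  0.9184 -2.7103] op 0.19389067834081303 pos [0.5746 0.0355 0.0698] jaw -14.713037258829978 q6 9.778868807468472
```

View pics/s4.png

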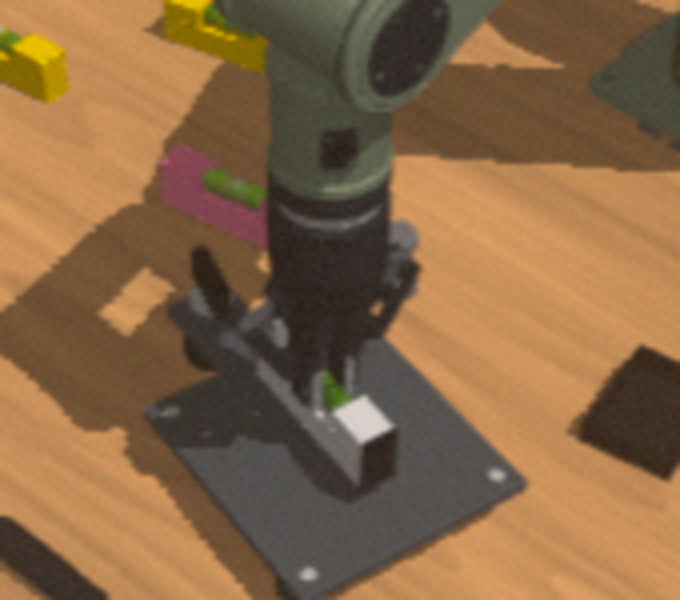

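View pics/t4.png

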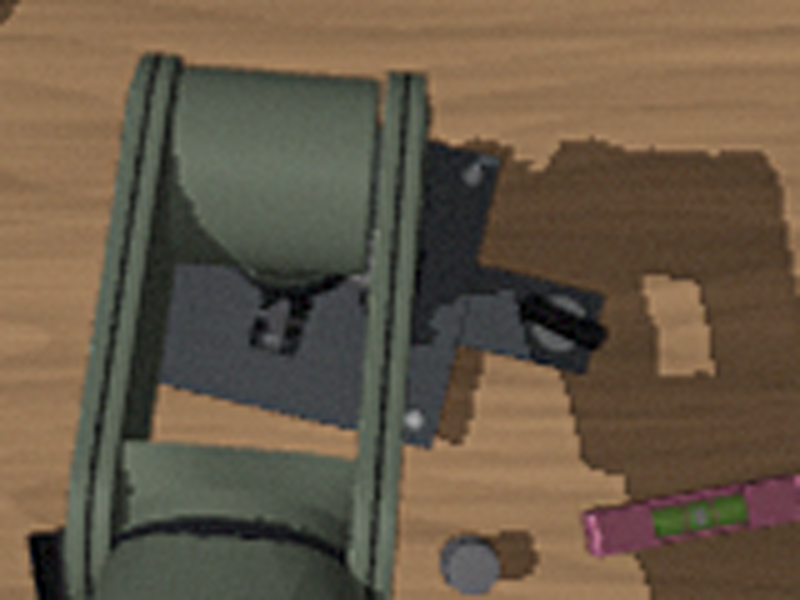

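The level is in line with the tongue, about 15 mm above the plate middle. Lowering with a small lateral correction.

Call:
arm_command(deltas=[[-1,3,-3,-3,0,0,0],[-1,8,-4,-4,0,0,0],[-1,12,-4,-4,0,0,0],[-1,15,-4,-4,0,0,0],[-1,16,-4,-4,0,0,0],[-1,16,-4,-4,0,0,0],[-1,16,-4,-4,0,0,0],[-1,16,-4,-4,0,0,0]])

```text
time: 6.4
position: [0.5709, 0.0407, 0.0526]
ee_rot: [[0.002, 0.967, -0.254], [-0.002, -0.254, -0.967], [-1.0, 0.003, 0.002]]
force: [0.7, -0.5, -2.2]
opening: 0.19
```

Run:
```python
from h import *
delta([.572,.040,.049],-14.3)
```

```text
d [3.6 1.2 0.4] rot [-0.39  0.1  -0.17] t 6.4 F [ 0.7103 -0.5403 -2.2331] op 0.1898651972641144 pos [0.5709 0.0407 0.0526] jaw -14.686422496809339 q6 10.251860581796663
```

Call:
arm_command(deltas=[[-1,0.5,0,0,0,0,0],[-1,1,0,0,0,0,0],[-1,1.5,0,0,0,0,0],[-1,2,0,0,0,0,0],[-1,2,0,0,0,0,0],[-1,2,0,0,0,0,0],[-1,2,0,0,0,0,0],[-1,2,0,0,0,0,0]])

```text
time: 7.07
position: [0.5707, 0.0408, 0.0504]
ee_rot: [[0.002, 0.967, -0.253], [-0.002, -0.253, -0.967], [-1.0, 0.003, 0.002]]
force: [0.2, 0.1, -1.9]
opening: 0.19
```

Call:
arm_command(deltas=[[-1,0.5,0,0,0,0,0],[-1,1,0,0,0,0,0],[-1,1,0,0,0,0,0],[-1,1,0,0,0,0,0],[-1,1,0,0,0,0,0],[-1,1,0,0,0,0,0],[-1,1,0,0,0,0,0],[-1,1,0,0,0,0,0]])

```text
time: 7.73
position: [0.5709, 0.0406, 0.0496]
ee_rot: [[0.002, 0.967, -0.254], [-0.003, -0.254, -0.967], [-1.0, 0.003, 0.002]]
force: [-0.9, -2.0, 0.4]
opening: 0.193
```

The force rose from -2 to +0.4 N, so it is in contact. Releasing.

Call:
arm_command(deltas=[[-0.4,0,0,0,0,0,0],[-0.3,0,0,0,0,0,0],[-0.1,0,0,0,0,0,0],[0.1,0,0,0,0,0,0],[0.2,0,0,0,0,0,0],[0.2,0,0,0,0,0,0],[0.2,0,0,0,0,0,0],[0.2,0,0,0,0,0,0]])

```text
time: 8.4
position: [0.5707, 0.0408, 0.0494]
ee_rot: [[0.002, 0.967, -0.253], [-0.002, -0.253, -0.967], [-1.0, 0.003, 0.002]]
force: [0.2, -0.1, 0.3]
opening: 0.6
```

Call:
arm_command(deltas=[[0.2,-10,0,0,0,0,0],[0.2,-30,0,0,0,0,0],[0.2,-60,0,0,0,0,0],[0.2,-90,0,0,0,0,0],[0.2,-110,0,0,0,0,0],[0.2,-110,0,0,0,0,0],[0.2,-110,0,0,0,0,0],[0.2,-110,0,0,0,0,0]])

```text
time: 9.07
position: [0.5698, 0.0411, 0.159]
ee_rot: [[0.001, 0.967, -0.253], [-0.002, -0.253, -0.967], [-1.0, 0.001, 0.002]]
force: [0.2, 0.0, 0.6]
opening: 0.601
```

Run:
```python
from h import *
delta([.533,-.110,.10],-27)
import cv2
im=optics.snapshot("scene")[:,:,::-1]; cv2.imwrite("pics/s5f.png",im)
cv2.imwrite("pics/s5.png",cv2.resize(im[170:290,250:380],None,fx=5,fy=5,interpolation=cv2.INTER_CUBIC))
```

```text
d [ 59.3   2.6 155.4] rot [12.32  0.11 -0.1 ] t 9.07 F [0.1713 0.0102 0.614 ] op 0.6012559932856069 pos [0.5698 0.0411 0.159 ] jaw -14.68386476196213 q6 10.245308978277736
```

View pics/s5.png

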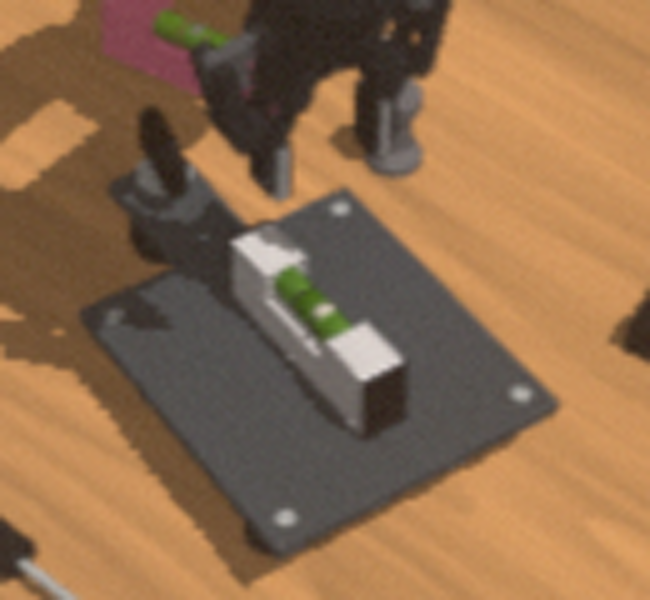

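The level lies on the plate middle in line with the tongue, and the bubble at crop (325,313) is displaced toward the far (+y) end. I'll enlarge to read it.

Run:
```python
import cv2
im=cv2.imread("pics/s5f.png")
cv2.imwrite("pics/s5z.png",cv2.resize(im[210:260,290:338],None,fx=12,fy=12,interpolation=cv2.INTER_CUBIC))
```

```text
(no output)
```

View pics/s5z.png

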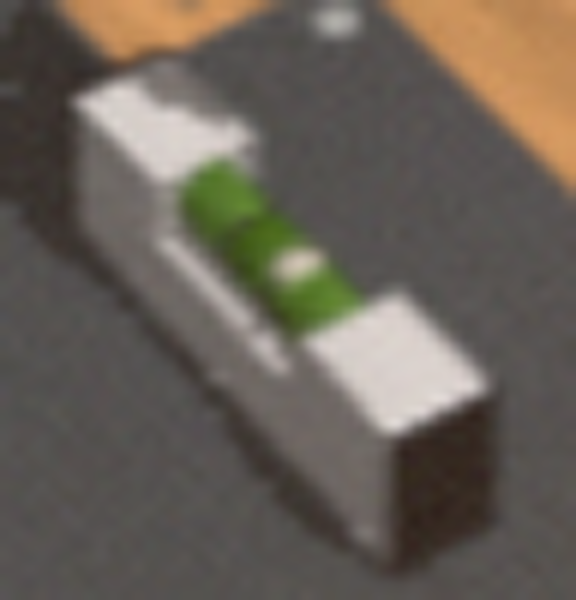

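Run:
```python
from h import *
ax=np.array([np.cos(np.radians(75.5)),np.sin(np.radians(75.5))])
for nm,p,z in [("fl",(75,100),.088),("nl",(395,437),.0895),("nr",(490,385),.0895),("fr",(165,62),.088),("in near l",(308,348),.089),("bub",(297,264),.085),("bub",(297,264),.087),("ring",(245,225),.086)]:
    X=atz("scene",*cr(*p,290,210,12),z); print(nm,X,"along",ax@(X[:2]-[.571,.041]))
```

```text
fl [ 0.571  -0.0208  0.088 ] along -0.05986006120396095
nl [0.599  0.0984 0.0895] along 0.06258053317783249
nr [0.5742 0.1038 0.0895] along 0.06155304018233951
fr [ 0.5485 -0.0141  0.088 ] along -0.05894045355140838
in near l [0.5922 0.0677 0.089 ] along 0.031192805955211275
bub [0.5726 0.0473 0.085 ] along 0.006483879926129126
bub [0.574  0.0485 0.087 ] along 0.007999903451544478
ring [0.5723 0.0317 0.086 ] along -0.008681978750566564
```

The bubble reads about +6 mm, possibly still settling. I'll move above the knob and re-read it there.

Call:
arm_command(deltas=[[0.2,0,1,30,6,0,0],[0.2,5,2,65,12,0,0],[0.2,10,3,100,12.3,0,0],[0.2,20,3,130,12.3,0,0],[0.2,30,3,150,12.3,0,0],[0.2,40,3,155,12.3,0,0],[0.2,40,3,155,12.3,0,0],[0.2,40,3,155,12.3,0,0]])

```text
time: 9.78
position: [0.5328, -0.1088, 0.1178]
ee_rot: [[-0.002, 0.891, -0.454], [-0.0, -0.454, -0.891], [-1.0, -0.001, 0.001]]
force: [0.2, -0.3, 0.5]
opening: 0.601
```

Call:
arm_command(deltas=[[0.0,0,0,0,0,0,0],[0,0,0,0,0,0,0],[0,0,0,0,0,0,0],[0,0,0,0,0,0,0],[0,0,0,0,0,0,0],[0,0,0,0,0,0,0],[0,0,0,0,0,0,0],[0,0,0,0,0,0,0]])

```text
time: 10.45
position: [0.5342, -0.1097, 0.1198]
ee_rot: [[0.002, 0.891, -0.454], [-0.002, -0.454, -0.891], [-1.0, 0.003, 0.001]]
force: [-0.2, -0.1, 0.1]
opening: 0.502
```

Run:
```python
from h import *
delta([.533,-.110,.061],-27)
import cv2
im=optics.snapshot("scene")[:,:,::-1]; cv2.imwrite("pics/s6f.png",im)
a=cv2.resize(im[210:260,290:338],None,fx=8,fy=8,interpolation=cv2.INTER_CUBIC)
b=cv2.resize(im[170:270,230:330],None,fx=4,fy=4,interpolation=cv2.INTER_CUBIC)
cv2.imwrite("pics/s6.png",np.hstack([a,b]))
im=optics.snapshot("top")[:,:,::-1]; cv2.imwrite("pics/t6f.png",im)
cv2.imwrite("pics/t6.png",cv2.resize(im[130:240,240:390],None,fx=5,fy=5,interpolation=cv2.INTER_CUBIC))
```

```text
d [58.8 -1.1  0.7] rot [ 0.02  0.07 -0.17] t 10.45 F [-0.1855 -0.0921  0.091 ] op 0.5024737352944012 pos [ 0.5342 -0.1097  0.1198] jaw -26.979612238265307 q6 6.3699919367060645
```

View pics/s6.png

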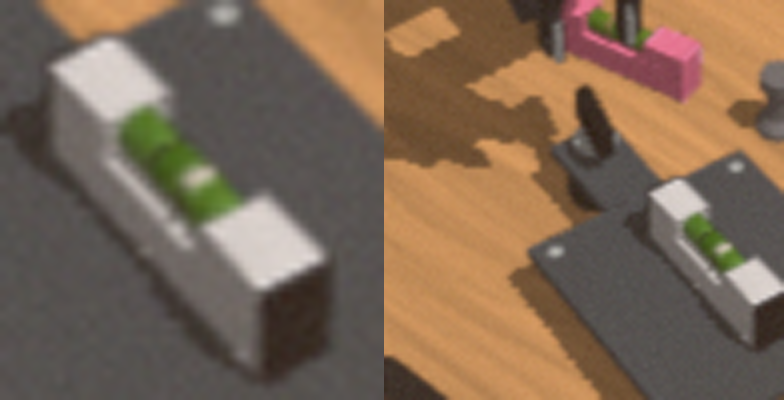

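View pics/t6.png

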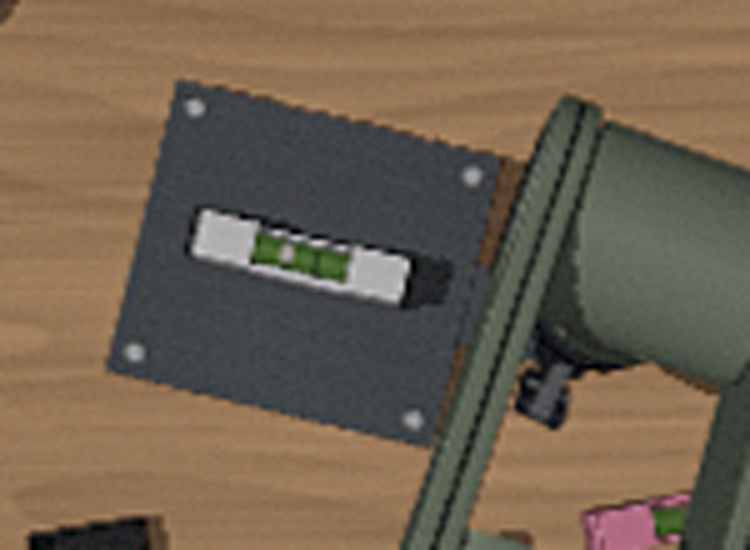

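In the top view the bubble at crop (288,252) is left of the vial mid (302,258). I'll zoom in to measure.

Run:
```python
import cv2
im=cv2.imread("pics/t6f.png")
cv2.imwrite("pics/t6z.png",cv2.resize(im[168:195,275:325],None,fx=16,fy=16,interpolation=cv2.INTER_CUBIC))
```

```text
(no output)
```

View pics/t6z.png

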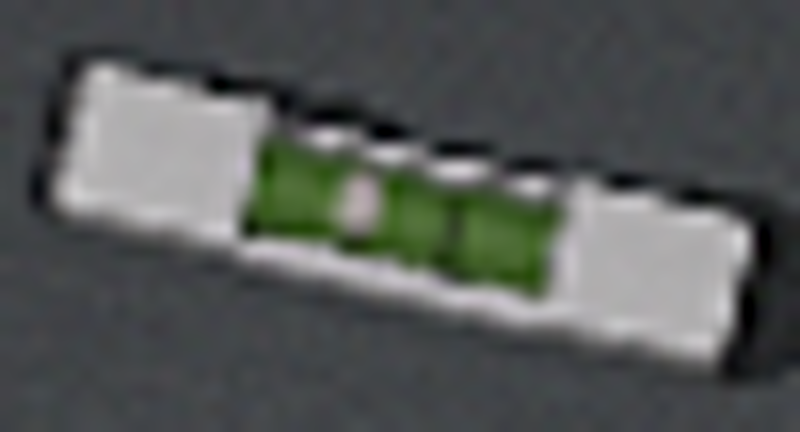

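By vial mid the bubble is about +9.2 mm, and by the visible ring about +10. That means roughly 1.65–1.8 rad of clockwise turn. Descending on the knob.

Call:
arm_command(deltas=[[0,10,-1,1,0,0,0],[0,25,-1,1,0,0,0],[0,40,-1,1,0,0,0],[0,52,-1,1,0,0,0],[0,58,-1,1,0,0,0],[0,58,-1,1,0,0,0],[0,58,-1,1,0,0,0],[0,58,-1,1,0,0,0]])

```text
time: 11.22
position: [0.5336, -0.1106, 0.0623]
ee_rot: [[0.003, 0.891, -0.454], [-0.003, -0.454, -0.891], [-1.0, 0.004, 0.001]]
force: [0.7, 0.2, 0.6]
opening: 0.506
```

Run:
```python
from h import *
delta([.533,-.110,.062],-27)
import cv2
im=optics.snapshot("scene")[:,:,::-1]; cv2.imwrite("pics/s7f.png",im)
cv2.imwrite("pics/s7.png",cv2.resize(im[140:260,230:350],None,fx=5,fy=5,interpolation=cv2.INTER_CUBIC))
```

```text
d [ 0.3 -0.8 -0.3] rot [ 0.02  0.06 -0.24] t 11.22 F [0.7244 0.1612 0.6354] op 0.5064149618448764 pos [ 0.5336 -0.1106  0.0623] jaw -26.984513677542676 q6 6.274670246122743
```

View pics/s7.png

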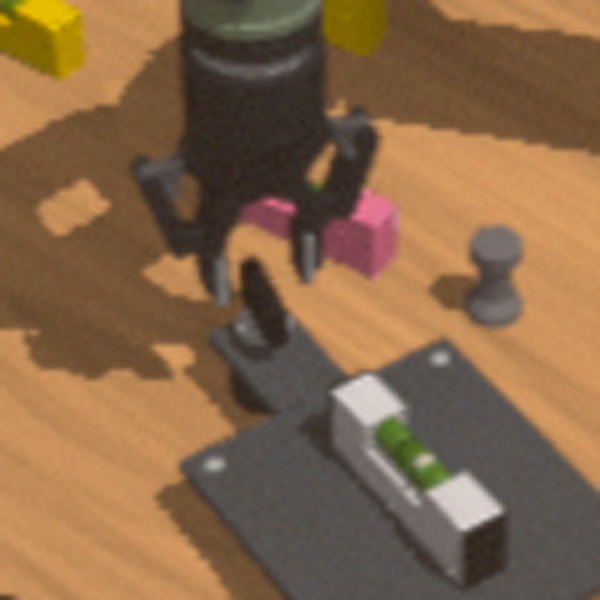

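The fingers straddle the winged bar evenly. Closing on it.

Call:
arm_command(deltas=[[-1,0,0,0,0,0,0],[-1,0,0,0,0,0,0],[-1,0,0,0,0,0,0],[-1,0,0,0,0,0,0],[-1,0,0,0,0,0,0],[-1,0,0,0,0,0,0],[-1,0,0,0,0,0,0],[-1,0,0,0,0,0,0]], grip_force=25)

```text
time: 11.93
position: [0.5328, -0.1102, 0.0624]
ee_rot: [[0.002, 0.891, -0.454], [-0.002, -0.454, -0.891], [-1.0, 0.003, 0.001]]
force: [-4.5, 1.2, 5.9]
opening: 0.145
```

Call:
arm_command(deltas=[[-1,0,0,0,5,0,0],[-1,0,0,0,10,0,0],[-1,0,0,0,15,0,0],[-1,0,0,0,20,0,0],[-1,0,0,0,25,0,0],[-1,0,0,0,30,0,0],[-1,0,0,0,30,0,0],[-1,0,0,0,30,0,0]])

```text
time: 12.6
position: [0.5332, -0.1105, 0.0624]
ee_rot: [[0.003, 0.546, -0.838], [-0.003, -0.838, -0.546], [-1.0, 0.004, -0.001]]
force: [-2.9, 1.5, 5.5]
opening: 0.146
```

Run:
```python
from h import *
delta([.533,-.110,.062],-120)
import cv2
im=optics.snapshot("scene")[:,:,::-1]; cv2.imwrite("pics/s8f.png",im)
cv2.imwrite("pics/s8.png",cv2.resize(im[140:260,230:350],None,fx=5,fy=5,interpolation=cv2.INTER_CUBIC))
```

```text
d [ 0.4 -0.5 -0.1] rot [63.11 -0.15 -0.17] t 12.6 F [-2.8538  1.4693  5.4922] op 0.14562962071601318 pos [ 0.5332 -0.1105  0.0624] jaw -56.89471715409296 q6 36.19458366510121
```

View pics/s8.png

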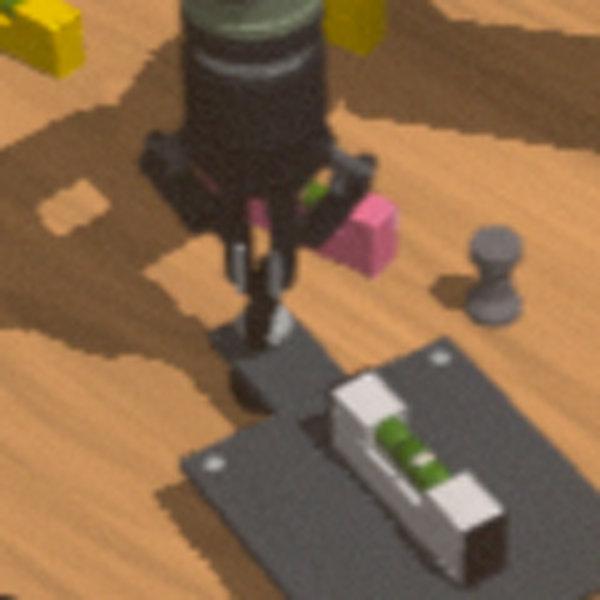

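The knob turns with the grip, and the bubble at crop (423,460) moves back toward the middle. Continuing.

Call:
arm_command(deltas=[[-1,0,0,0,5,0,0],[-1,0,0,0,10,0,0],[-1,0,0,0,15,0,0],[-1,0,0,0,20,0,0],[-1,0,0,0,25,0,0],[-1,0,0,0,30,0,0],[-1,0,0,0,30,0,0],[-1,0,0,0,30,0,0]])

```text
time: 13.32
position: [0.5333, -0.1109, 0.0625]
ee_rot: [[0.003, 0.055, -0.998], [-0.003, -0.998, -0.055], [-1.0, 0.004, -0.003]]
force: [-0.7, -0.1, 6.0]
opening: 0.143
```

Call:
arm_command(deltas=[[-1,0,0,0,5,0,0],[-1,0,0,0,10,0,0],[-1,0,0,0,15,0,0],[-1,0,0,0,20,0,0],[-1,0,0,0,25,0,0],[-1,0,0,0,30,0,0],[-1,0,0,0,30,0,0],[-1,0,0,0,30,0,0]])

```text
time: 13.98
position: [0.5332, -0.1112, 0.0624]
ee_rot: [[0.003, -0.451, -0.892], [-0.004, -0.892, 0.451], [-1.0, 0.002, -0.004]]
force: [-2.5, -1.7, 5.2]
opening: 0.138
```

Call:
arm_command(deltas=[[-1,0,0,0,0,0,0],[-1,0,0,0,0,0,0],[-1,0,0,0,0,0,0],[-1,0,0,0,0,0,0],[-1,0,0,0,0,0,0],[-1,0,0,0,0,0,0],[-1,0,0,0,0,0,0],[-1,0,0,0,0,0,0]])

```text
time: 14.65
position: [0.5332, -0.1113, 0.0624]
ee_rot: [[0.003, -0.451, -0.893], [-0.004, -0.893, 0.451], [-1.0, 0.003, -0.004]]
force: [-2.1, -2.0, 5.6]
opening: 0.146
```

Call:
arm_command(deltas=[[-1,0,0,0,0,0,0],[-1,0,0,0,0,0,0],[-1,0,0,0,0,0,0],[-1,0,0,0,0,0,0],[-1,0,0,0,0,0,0],[-1,0,0,0,0,0,0],[-1,0,0,0,0,0,0],[-1,0,0,0,0,0,0]])

```text
time: 15.32
position: [0.5332, -0.1113, 0.0625]
ee_rot: [[0.003, -0.451, -0.893], [-0.004, -0.893, 0.451], [-1.0, 0.002, -0.004]]
force: [-2.1, -2.0, 5.2]
opening: 0.141
```

```bash
cat >> h.py <<'E'
import cv2
def look(k):
    im=optics.snapshot("scene")[:,:,::-1]; cv2.imwrite(f"pics/s{k}f.png",im)
    a=cv2.resize(im[210:260,288:338],None,fx=11,fy=11,interpolation=cv2.INTER_CUBIC)
    im=optics.snapshot("top")[:,:,::-1]; cv2.imwrite(f"pics/t{k}f.png",im)
    b=cv2.resize(im[168:195,275:325],None,fx=16,fy=16,interpolation=cv2.INTER_CUBIC)
    cv2.imwrite(f"pics/s{k}z.png",a);cv2.imwrite(f"pics/t{k}z.png",b)
E
python3 - <<'E'
from h import *
delta([.533,-.110,.062],-120)
look(9)
E
```

```text
d [ 0.5 -1.   0.8] rot [ 3.19 -0.25 -0.14] t 15.32 F [-2.0732 -2.0209  5.2322] op 0.14109189203742292 pos [ 0.5332 -0.1113  0.0625] jaw -116.80738292240706 q6 96.1089541973706
```

View pics/s9z.png

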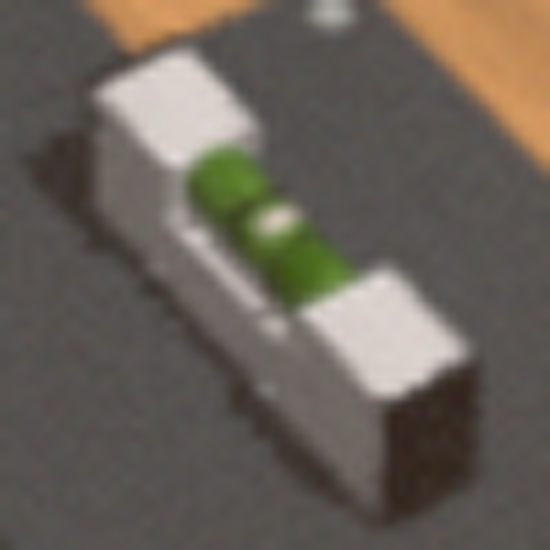

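View pics/t9z.png

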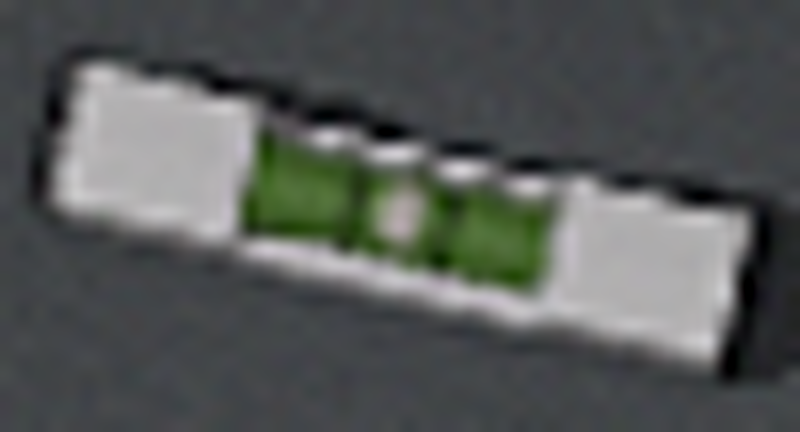

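In the top view the rings are at (353,200) and (447,222) and the bubble at (400,213), midway between them. The scene view agrees. I'll check numerically.

Run:
```python
from h import *
from scipy.ndimage import map_coordinates
for k in (6,9):
    im=cv2.imread(f"pics/t{k}f.png").astype(float)
    ang=np.radians(75.5); u=np.array([np.cos(ang),np.sin(ang)]); w=np.array([-u[1],u[0]])
    c=np.array([.571,.0415])
    s=np.arange(-.036,.0361,.001); prof=[]
    for a in s:
        v=[]
        for b in np.arange(-.003,.0031,.001):
            p=proj("top",[*(c+a*u+b*w),.085]); v.append([map_coordinates(im[:,:,ch],[[p[1]],[p[0]]],order=1)[0] for ch in range(3)])
        prof.append(np.mean(v,0))
    prof=np.array(prof)
    print(k); 
    for a,p in zip(s[::2],prof[::2]): print("%4d"%(a*1000),np.round(p).astype(int),end=";")
    print()
```

```text
6
 -36 [177 175 177]; -33 [182 180 182]; -31 [183 180 183]; -29 [139 144 140]; -27 [ 84 114  96]; -25 [41 98 66]; -23 [ 45 101  71]; -21 [ 48 103  73]; -19 [ 51 104  74]; -17 [ 51 105  76]; -15 [ 52 106  77]; -13 [ 50 103  74]; -11 [39 79 56];  -9 [40 79 57];  -7 [47 96 68];  -5 [ 51 105  75];  -3 [ 51 106  75];  -1 [ 48 104  73];   0 [ 40 101  68];   2 [ 73 112  94];   4 [120 131 132];   6 [148 149 157];   8 [136 147 147];  10 [103 132 119];  12 [ 63 112  87];  14 [ 48 103  74];  16 [ 48 103  73];  18 [ 50 105  75];  20 [ 49 104  74];  22 [ 43 100  69];  24 [41 94 64];  26 [108 128 116];  28 [164 164 164];  30 [179 177 179];  32 [178 176 178];  34 [175 174 176];  36 [175 174 176];
9
 -36 [177 176 177]; -33 [181 178 181]; -31 [183 180 183]; -29 [150 157 153]; -27 [ 98 126 111]; -25 [ 48 102  72]; -23 [ 44 100  69]; -21 [ 49 103  73]; -19 [ 51 105  75]; -17 [ 50 105  74]; -15 [ 51 106  75]; -13 [ 50 105  74]; -11 [41 91 63];  -9 [36 79 54];  -7 [38 84 59];  -5 [ 63 104  84];  -3 [112 131 126];  -1 [146 151 156];   0 [143 153 155];   2 [108 135 125];   4 [ 68 110  88];   6 [34 76 52];   8 [36 77 54];  10 [46 93 66];  12 [ 52 105  75];  14 [ 50 105  75];  16 [ 50 105  74];  18 [ 52 106  76];  20 [ 49 106  74];  22 [ 46 104  72];  24 [41 98 66];  26 [ 71 105  87];  28 [135 142 139];  30 [175 171 174];  32 [179 177 179];  34 [177 176 178];  36 [175 174 176];
```

The bubble is about 0.3 mm from ring mid after 90°. Releasing the knob and lifting.

Call:
arm_command(deltas=[[-0.6,0,0,0,0,0,0],[-0.5,0,0,0,0,0,0],[-0.4,0,0,0,0,0,0],[-0.3,0,0,0,0,0,0],[-0.1,0,0,0,0,0,0],[0,0,0,0,0,0,0],[0,0,0,0,0,0,0],[0,0,0,0,0,0,0]])

```text
time: 16.08
position: [0.5329, -0.1103, 0.0616]
ee_rot: [[0.002, -0.454, -0.891], [-0.002, -0.891, 0.454], [-1.0, 0.001, -0.003]]
force: [-0.8, -0.4, -0.1]
opening: 0.5
```

Call:
arm_command(deltas=[[0,-10,0,0,0,0,0],[0,-30,0,0,0,0,0],[0,-55,0,0,0,0,0],[0,-80,0,0,0,0,0],[-0.5,-80,0,0,-5,0,0],[-1,-80,0,0,-10,0,0],[-1,-80,0,0,-12,0,0],[-1,-80,0,0,-12,0,0]])

```text
time: 16.75
position: [0.5331, -0.1102, 0.1428]
ee_rot: [[0.003, -0.258, -0.966], [-0.003, -0.966, 0.258], [-1.0, 0.002, -0.004]]
force: [0.1, -0.8, -0.0]
opening: -0.005
```

Call:
arm_command(deltas=[[-1,0,0,0,0,0,0],[-1,0,0,0,0,0,0],[-1,0,0,0,0,0,0],[-1,0,0,0,0,0,0],[-1,0,0,0,0,0,0],[-1,0,0,0,0,0,0],[-1,0,0,0,0,0,0],[-1,0,0,0,0,0,0]])

```text
time: 17.42
position: [0.5327, -0.1101, 0.1416]
ee_rot: [[0.002, -0.259, -0.966], [-0.002, -0.966, 0.259], [-1.0, 0.002, -0.002]]
force: [0.8, -0.1, 0.8]
opening: 0.002
```

Run:
```python
from h import *
delta([.559,-.004,.11],-104.5)
look(10)
```

```text
d [  31.4 -109.4    2.2] rot [-0.49 -0.14 -0.1 ] t 17.42 F [ 0.8216 -0.1424  0.7879] op 0.00150066084656421 pos [ 0.5327 -0.1101  0.1416] jaw -104.98948807869864 q6 84.27797870116822
```

View pics/s10z.png

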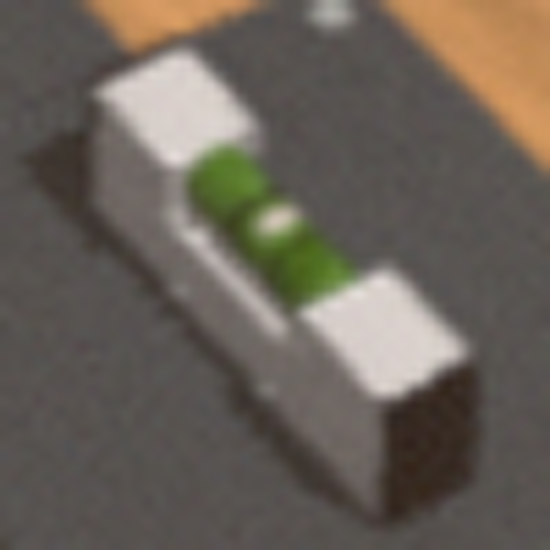

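View pics/t10z.png

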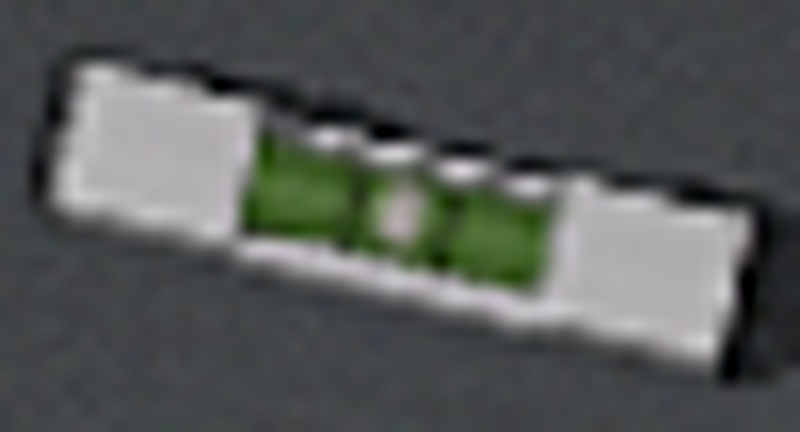

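With the knob released, the bubble is at (399,212) midway between the rings at 353 and 447, so centred and settled. Moving over the knob-side end block.

Call:
arm_command(deltas=[[-1,0,-20,0,0,0,0],[-1,0,-45,1,0,0,0],[-1,0,-70,1,0,0,0],[-1,5,-90,2,0,0,0],[-1,15,-105,2,0,0,0],[-1,25,-109,2,0,0,0],[-1,30,-109,2,0,0,0],[-1,30,-109,2,0,0,0]])

```text
time: 18.18
position: [0.5574, -0.0046, 0.1095]
ee_rot: [[-0.002, -0.258, -0.966], [-0.002, -0.966, 0.258], [-1.0, 0.003, 0.001]]
force: [0.3, 1.0, -0.1]
opening: 0.003
```

Call:
arm_command(deltas=[[-1,2,0,0,0,0,0],[-1,5,0,0,0,0,0],[-1,8,0,0,0,0,0],[-1,10,0,0,0,0,0],[-1,12,0,0,0,0,0],[-1,14,0,0,0,0,0],[-1,14,0,0,0,0,0],[-1,14,0,0,0,0,0]])

```text
time: 18.85
position: [0.559, -0.0045, 0.0974]
ee_rot: [[0.002, -0.259, -0.966], [-0.002, -0.966, 0.259], [-1.0, 0.002, -0.002]]
force: [0.3, 0.2, 0.3]
opening: 0.003
```

Run:
```python
from h import *
delta([.559,-.004,.089],-104.5)
im=optics.snapshot("scene")[:,:,::-1]
cv2.imwrite("pics/s11.png",cv2.resize(im[150:270,260:380],None,fx=5,fy=5,interpolation=cv2.INTER_CUBIC))
```

```text
d [ 8.4 -0.5  0.2] rot [-0.49 -0.14 -0.11] t 18.85 F [0.2601 0.1855 0.3153] op 0.0033123417754774113 pos [ 0.559  -0.0045  0.0974] jaw -104.98889269871788 q6 95.78282186110646
```

View pics/s11.png

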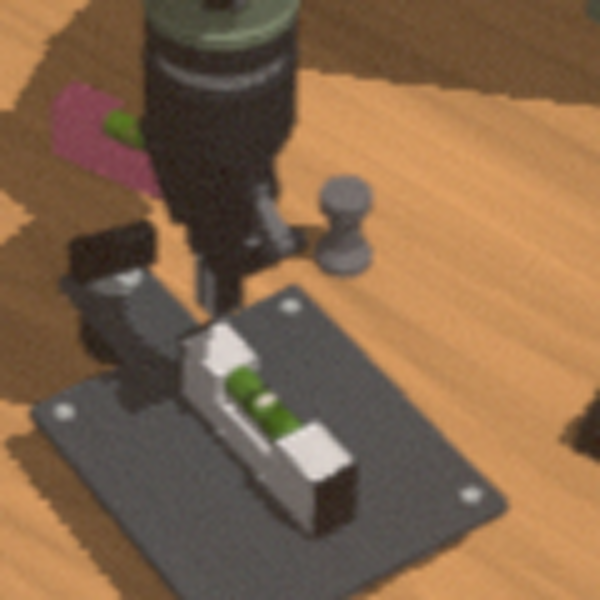

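The tips are above the knob-side block, slightly toward its outer edge. I'll shift 6 mm inward and approach.

Call:
arm_command(deltas=[[-1,0,-3,0,0,0,0],[-1,0,-6,0,0,0,0],[-1,2,-6,0,0,0,0],[-1,4,-6,0,0,0,0],[-1,5,-6,0,0,0,0],[-1,6,-6,0,0,0,0],[-1,6,-6,0,0,0,0],[-1,6,-6,0,0,0,0]])

```text
time: 19.57
position: [0.5606, 0.0013, 0.0913]
ee_rot: [[0.002, -0.259, -0.966], [-0.002, -0.966, 0.259], [-1.0, 0.002, -0.002]]
force: [0.8, 0.2, 0.5]
opening: -0.002
```

Call:
arm_command(deltas=[[-1,0.3,0,0,0,0,0],[-1,0.6,0,0,0,0,0],[-1,0.9,0,0,0,0,0],[-1,1.2,0,0,0,0,0],[-1,1.5,0,0,0,0,0],[-1,1.5,0,0,0,0,0],[-1,1.5,0,0,0,0,0],[-1,1.5,0,0,0,0,0]])

```text
time: 20.23
position: [0.5607, 0.0014, 0.09]
ee_rot: [[0.002, -0.259, -0.966], [-0.002, -0.966, 0.259], [-1.0, 0.002, -0.003]]
force: [-0.0, 0.3, 0.2]
opening: -0.002
```

Call:
arm_command(deltas=[[-1,0.2,0,0,0,0,0],[-1,0.4,0,0,0,0,0],[-1,0.6,0,0,0,0,0],[-1,0.8,0,0,0,0,0],[-1,1,0,0,0,0,0],[-1,1,0,0,0,0,0],[-1,1,0,0,0,0,0],[-1,1,0,0,0,0,0]])

```text
time: 20.9
position: [0.5607, 0.0013, 0.089]
ee_rot: [[0.002, -0.259, -0.966], [-0.002, -0.966, 0.259], [-1.0, 0.002, -0.003]]
force: [0.5, 0.3, -0.5]
opening: 0.002
```

Call:
arm_command(deltas=[[-1,0.2,0,0,0,0,0],[-1,0.4,0,0,0,0,0],[-1,0.6,0,0,0,0,0],[-1,0.8,0,0,0,0,0],[-1,0.8,0,0,0,0,0],[-1,0.8,0,0,0,0,0],[-1,0.8,0,0,0,0,0],[-1,0.8,0,0,0,0,0]])

```text
time: 21.57
position: [0.5607, 0.0013, 0.0882]
ee_rot: [[0.002, -0.259, -0.966], [-0.002, -0.966, 0.259], [-1.0, 0.002, -0.003]]
force: [-0.3, -0.6, 0.9]
opening: 0.001
```

Call:
arm_command(deltas=[[-1,0.2,0,0,0,0,0],[-1,0.4,0,0,0,0,0],[-1,0.6,0,0,0,0,0],[-1,0.6,0,0,0,0,0],[-1,0.6,0,0,0,0,0],[-1,0.6,0,0,0,0,0],[-1,0.6,0,0,0,0,0],[-1,0.6,0,0,0,0,0]])

```text
time: 22.23
position: [0.5607, 0.0014, 0.0876]
ee_rot: [[0.002, -0.259, -0.966], [-0.002, -0.966, 0.259], [-1.0, 0.002, -0.003]]
force: [-0.6, 0.3, -0.9]
opening: -0.003
```

Call:
arm_command(deltas=[[-1,0.2,0,0,0,0,0],[-1,0.4,0,0,0,0,0],[-1,0.6,0,0,0,0,0],[-1,0.8,0,0,0,0,0],[-1,0.8,0,0,0,0,0],[-1,0.8,0,0,0,0,0],[-1,0.8,0,0,0,0,0],[-1,0.8,0,0,0,0,0]])

```text
time: 22.9
position: [0.5607, 0.0013, 0.0868]
ee_rot: [[0.002, -0.259, -0.966], [-0.002, -0.966, 0.259], [-1.0, 0.002, -0.003]]
force: [-0.6, -0.6, -1.1]
opening: -0.003
```

Run:
```python
from h import *
delta([.5607,.0014,.089],-104.5)
im=optics.snapshot("scene")[:,:,::-1]
cv2.imwrite("pics/s12.png",cv2.resize(im[190:270,280:360],None,fx=7,fy=7,interpolation=cv2.INTER_CUBIC))
```

```text
d [-2.2 -0.1  0.1] rot [-0.49 -0.15 -0.1 ] t 22.9 F [-0.633  -0.5637 -1.1194] op -0.0031637614283041276 pos [0.5607 0.0013 0.0868] jaw -104.9887311476334 q6 96.40591539599839
```

View pics/s12.png

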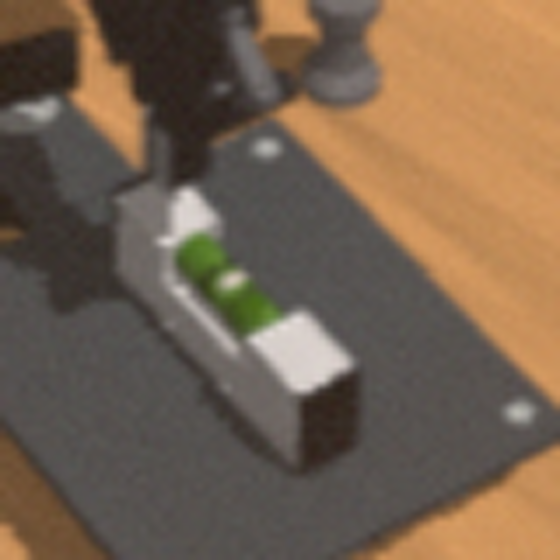

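The tip, with its shadow, is right at the top of the block but the force is still near zero. Continuing in small steps.

Call:
arm_command(deltas=[[-1,0.2,0,0,0,0,0],[-1,0.4,0,0,0,0,0],[-1,0.6,0,0,0,0,0],[-1,0.8,0,0,0,0,0],[-1,0.8,0,0,0,0,0],[-1,0.8,0,0,0,0,0],[-1,0.8,0,0,0,0,0],[-1,0.8,0,0,0,0,0]])

```text
time: 23.62
position: [0.5607, 0.0013, 0.086]
ee_rot: [[0.002, -0.259, -0.966], [-0.002, -0.966, 0.259], [-1.0, 0.002, -0.003]]
force: [-0.3, 0.9, -0.3]
opening: 0.0
```

Call:
arm_command(deltas=[[-1,0.2,0,0,0,0,0],[-1,0.4,0,0,0,0,0],[-1,0.6,0,0,0,0,0],[-1,0.8,0,0,0,0,0],[-1,0.8,0,0,0,0,0],[-1,0.8,0,0,0,0,0],[-1,0.8,0,0,0,0,0],[-1,0.8,0,0,0,0,0]])

```text
time: 24.28
position: [0.5607, 0.0013, 0.0852]
ee_rot: [[0.002, -0.259, -0.966], [-0.002, -0.966, 0.259], [-1.0, 0.002, -0.003]]
force: [0.1, 0.6, 0.8]
opening: -0.0
```

Run:
```python
from h import *
p=proj("scene",[.5607,.0013,.0852]); print((p-[285,195]+.5)*11-.5)
im=optics.snapshot("scene")[:,:,::-1]
cv2.imwrite("pics/s13.png",cv2.resize(im[195:250,285:340],None,fx=11,fy=11,interpolation=cv2.INTER_CUBIC))
im=optics.snapshot("top")[:,:,::-1]; cv2.imwrite("pics/t13f.png",im)
cv2.imwrite("pics/t13.png",cv2.resize(im[150:220,265:345],None,fx=8,fy=8,interpolation=cv2.INTER_CUBIC))
```

```text
[218.9195 286.2422]
```

View pics/s13.png

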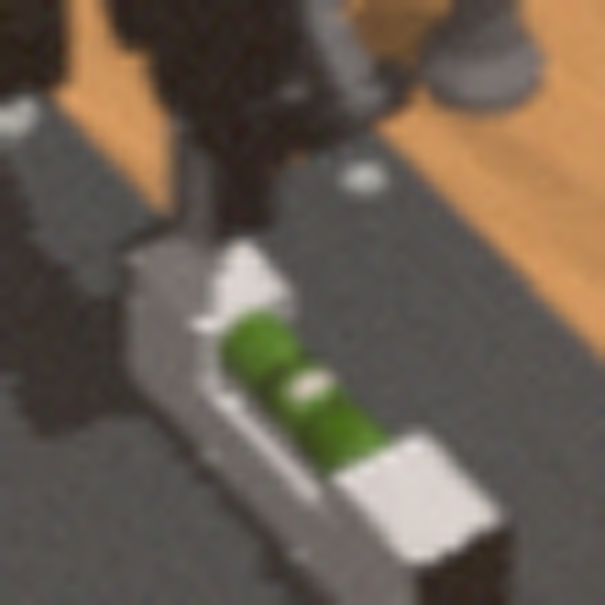

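View pics/t13.png

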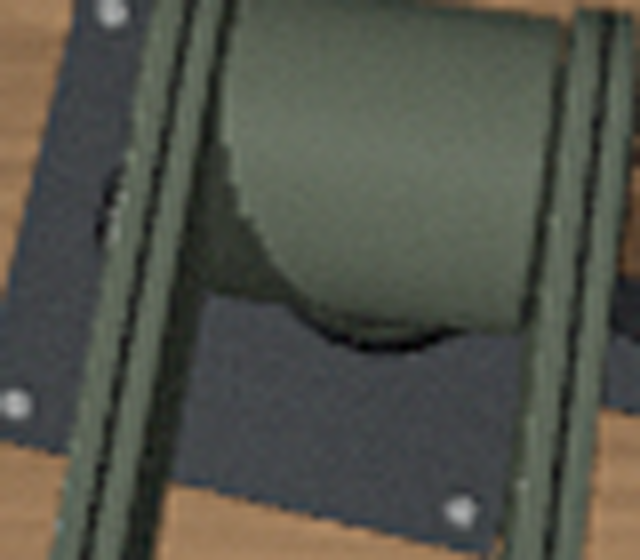

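The visible tip still ends about 5 mm or more above the block, although the TCP reading says otherwise. It is over the block, so I'll keep descending gently and watch the force.

Call:
arm_command(deltas=[[-1,0.3,0,0,0,0,0],[-1,0.6,0,0,0,0,0],[-1,0.9,0,0,0,0,0],[-1,1.2,0,0,0,0,0],[-1,1.5,0,0,0,0,0],[-1,1.5,0,0,0,0,0],[-1,1.5,0,0,0,0,0],[-1,1.5,0,0,0,0,0]])

```text
time: 25.05
position: [0.5607, 0.0013, 0.0837]
ee_rot: [[0.002, -0.259, -0.966], [-0.002, -0.966, 0.259], [-1.0, 0.002, -0.003]]
force: [0.1, 0.0, 0.5]
opening: 0.001
```

Call:
arm_command(deltas=[[-1,0.3,0,0,0,0,0],[-1,0.6,0,0,0,0,0],[-1,0.9,0,0,0,0,0],[-1,1.2,0,0,0,0,0],[-1,1.5,0,0,0,0,0],[-1,1.5,0,0,0,0,0],[-1,1.5,0,0,0,0,0],[-1,1.5,0,0,0,0,0]])

```text
time: 25.72
position: [0.5607, 0.0013, 0.0822]
ee_rot: [[0.002, -0.259, -0.966], [-0.002, -0.966, 0.259], [-1.0, 0.002, -0.003]]
force: [-0.5, -0.4, -0.1]
opening: -0.002
```

Call:
arm_command(deltas=[[-1,0.3,0,0,0,0,0],[-1,0.6,0,0,0,0,0],[-1,0.9,0,0,0,0,0],[-1,1.2,0,0,0,0,0],[-1,1.2,0,0,0,0,0],[-1,1.2,0,0,0,0,0],[-1,1.2,0,0,0,0,0],[-1,1.2,0,0,0,0,0]])

```text
time: 26.38
position: [0.5607, 0.0013, 0.081]
ee_rot: [[0.002, -0.259, -0.966], [-0.002, -0.966, 0.259], [-1.0, 0.002, -0.003]]
force: [-0.5, -0.0, -0.4]
opening: -0.002
```

Run:
```python
from h import *
im=optics.snapshot("scene")[:,:,::-1]
cv2.imwrite("pics/s14.png",cv2.convertScaleAbs(cv2.resize(im[195:250,285:340],None,fx=11,fy=11,interpolation=cv2.INTER_CUBIC),alpha=1.6,beta=10))
```

```text
(no output)
```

View pics/s14.png

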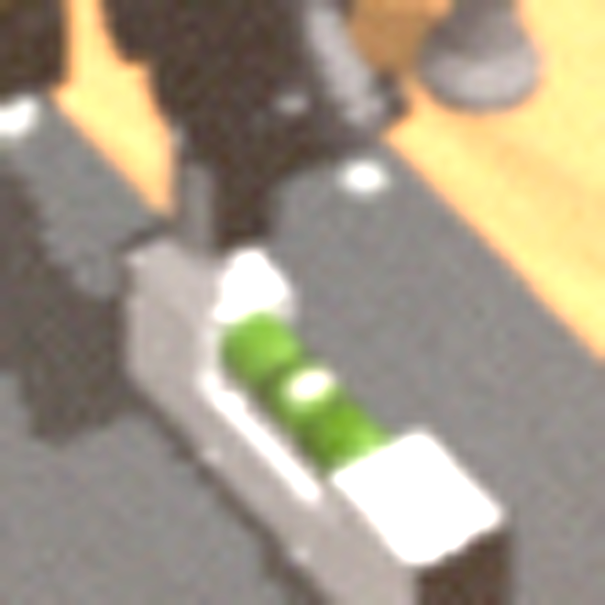

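The tip bottom is now at crop y≈252, against a block-top centre of about 265, so only a few mm remain.

Call:
arm_command(deltas=[[-1,0.3,0,0,0,0,0],[-1,0.6,0,0,0,0,0],[-1,0.9,0,0,0,0,0],[-1,1.2,0,0,0,0,0],[-1,1.2,0,0,0,0,0],[-1,1.2,0,0,0,0,0],[-1,1.2,0,0,0,0,0],[-1,1.2,0,0,0,0,0]])

```text
time: 27.1
position: [0.5607, 0.0013, 0.0798]
ee_rot: [[0.002, -0.259, -0.966], [-0.002, -0.966, 0.259], [-1.0, 0.002, -0.003]]
force: [0.0, -0.1, 0.8]
opening: -0.0
```

Call:
arm_command(deltas=[[-1,0.3,0,0,0,0,0],[-1,0.6,0,0,0,0,0],[-1,0.9,0,0,0,0,0],[-1,1.2,0,0,0,0,0],[-1,1.2,0,0,0,0,0],[-1,1.2,0,0,0,0,0],[-1,1.2,0,0,0,0,0],[-1,1.2,0,0,0,0,0]])

```text
time: 27.77
position: [0.5607, 0.0013, 0.0786]
ee_rot: [[0.002, -0.259, -0.966], [-0.002, -0.966, 0.259], [-1.0, 0.002, -0.003]]
force: [0.5, 0.1, -0.1]
opening: 0.003
```

Call:
arm_command(deltas=[[-1,0.3,0,0,0,0,0],[-1,0.6,0,0,0,0,0],[-1,0.9,0,0,0,0,0],[-1,1.2,0,0,0,0,0],[-1,1.2,0,0,0,0,0],[-1,1.2,0,0,0,0,0],[-1,1.2,0,0,0,0,0],[-1,1.2,0,0,0,0,0]])

```text
time: 28.43
position: [0.5607, 0.0013, 0.0774]
ee_rot: [[0.002, -0.259, -0.966], [-0.002, -0.966, 0.259], [-1.0, 0.002, -0.003]]
force: [0.4, 0.2, 0.3]
opening: 0.001
```

Run:
```python
from h import *
im=optics.snapshot("scene")[:,:,::-1]
cv2.imwrite("pics/s15.png",cv2.convertScaleAbs(cv2.resize(im[185:240,275:330],None,fx=11,fy=11,interpolation=cv2.INTER_CUBIC),alpha=1.6,beta=10))
```

```text
(no output)
```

View pics/s15.png

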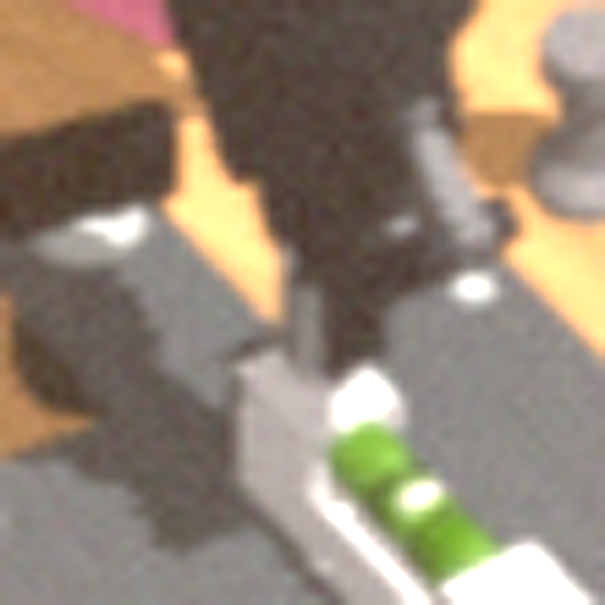

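The tip covers the back corner of the block top, so it is above the block and not behind it. There is still no contact, so continuing.

Call:
arm_command(deltas=[[-1,0.3,0,0,0,0,0],[-1,0.6,0,0,0,0,0],[-1,0.9,0,0,0,0,0],[-1,1.2,0,0,0,0,0],[-1,1.2,0,0,0,0,0],[-1,1.2,0,0,0,0,0],[-1,1.2,0,0,0,0,0],[-1,1.2,0,0,0,0,0]])

```text
time: 29.15
position: [0.5607, 0.0013, 0.0762]
ee_rot: [[0.002, -0.259, -0.966], [-0.002, -0.966, 0.259], [-1.0, 0.002, -0.003]]
force: [0.4, -0.3, 0.1]
opening: 0.003
```

Call:
arm_command(deltas=[[-1,0.3,0,0,0,0,0],[-1,0.6,0,0,0,0,0],[-1,0.9,0,0,0,0,0],[-1,1.2,0,0,0,0,0],[-1,1.5,0,0,0,0,0],[-1,1.5,0,0,0,0,0],[-1,1.5,0,0,0,0,0],[-1,1.5,0,0,0,0,0]])

```text
time: 29.82
position: [0.5607, 0.0013, 0.0747]
ee_rot: [[0.002, -0.259, -0.966], [-0.002, -0.966, 0.259], [-1.0, 0.002, -0.003]]
force: [-0.4, -0.1, -0.6]
opening: 0.001
```

Run:
```python
from h import *
a=optics.snapshot("scene")[:,:,::-1]
cv2.imwrite("pics/s16f.png",a)
b=cv2.imread("pics/s10f.png")
f=lambda im:cv2.convertScaleAbs(cv2.resize(im[195:250,280:335],None,fx=7,fy=7,interpolation=cv2.INTER_CUBIC),alpha=2.2,beta=20)
cv2.imwrite("pics/s16.png",np.hstack([f(b),f(a)]))
for z in (.0747,.08,.089,.1): print(z,(proj("scene",[.5607,.0013,z])-[280,195]+.5)*7-.5)
```

```text
0.0747 [174.0861 200.8933]
0.08 [174.1085 191.3693]
0.089 [174.1468 175.072 ]
0.1 [174.1942 154.9376]
```

View pics/s16.png

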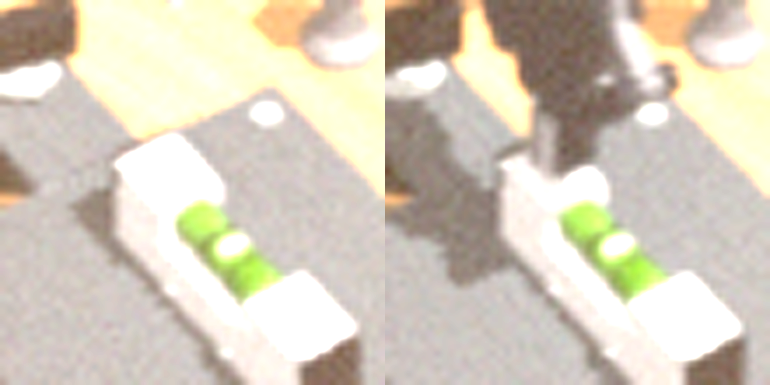

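The tip bottom at crop (165,173) now coincides with the block-top level, so the physical tip sits about 15 mm behind the nominal TCP. Contact is imminent, so 1 mm steps.

Call:
arm_command(deltas=[[-1,0.3,0,0,0,0,0],[-1,0.6,0,0,0,0,0],[-1,0.9,0,0,0,0,0],[-1,1,0,0,0,0,0],[-1,1,0,0,0,0,0],[-1,1,0,0,0,0,0],[-1,1,0,0,0,0,0],[-1,1,0,0,0,0,0]])

```text
time: 30.53
position: [0.5607, 0.0013, 0.0737]
ee_rot: [[0.002, -0.259, -0.966], [-0.002, -0.966, 0.259], [-1.0, 0.002, -0.003]]
force: [0.5, 0.2, -0.3]
opening: 0.003
```

Call:
arm_command(deltas=[[-1,0.3,0,0,0,0,0],[-1,0.6,0,0,0,0,0],[-1,0.9,0,0,0,0,0],[-1,1,0,0,0,0,0],[-1,1,0,0,0,0,0],[-1,1,0,0,0,0,0],[-1,1,0,0,0,0,0],[-1,1,0,0,0,0,0]])

```text
time: 31.2
position: [0.5607, 0.0013, 0.0727]
ee_rot: [[0.002, -0.259, -0.966], [-0.002, -0.966, 0.259], [-1.0, 0.002, -0.003]]
force: [0.1, 0.0, -0.3]
opening: 0.001
```

Call:
arm_command(deltas=[[-1,0.3,0,0,0,0,0],[-1,0.6,0,0,0,0,0],[-1,0.9,0,0,0,0,0],[-1,1.2,0,0,0,0,0],[-1,1.2,0,0,0,0,0],[-1,1.2,0,0,0,0,0],[-1,1.2,0,0,0,0,0],[-1,1.2,0,0,0,0,0]])

```text
time: 31.87
position: [0.5607, 0.0013, 0.0715]
ee_rot: [[0.002, -0.259, -0.966], [-0.002, -0.966, 0.259], [-1.0, 0.002, -0.003]]
force: [-0.4, 0.8, -0.3]
opening: 0.003
```

Call:
arm_command(deltas=[[-1,0.3,0,0,0,0,0],[-1,0.6,0,0,0,0,0],[-1,0.9,0,0,0,0,0],[-1,1.2,0,0,0,0,0],[-1,1.2,0,0,0,0,0],[-1,1.2,0,0,0,0,0],[-1,1.2,0,0,0,0,0],[-1,1.2,0,0,0,0,0]])

```text
time: 32.53
position: [0.5607, 0.0013, 0.0703]
ee_rot: [[0.002, -0.259, -0.966], [-0.002, -0.966, 0.259], [-1.0, 0.002, -0.003]]
force: [-0.4, 0.4, 0.3]
opening: 0.001
```

Run:
```python
from h import *
a=optics.snapshot("scene")[:,:,::-1]
cv2.imwrite("pics/s17f.png",a)
b=cv2.imread("pics/s16f.png")
f=lambda im:cv2.convertScaleAbs(cv2.resize(im[200:240,285:325],None,fx=10,fy=10,interpolation=cv2.INTER_CUBIC),alpha=1.6,beta=20)
cv2.imwrite("pics/s17.png",np.hstack([f(b),f(a)]))
```

View pics/s17.png

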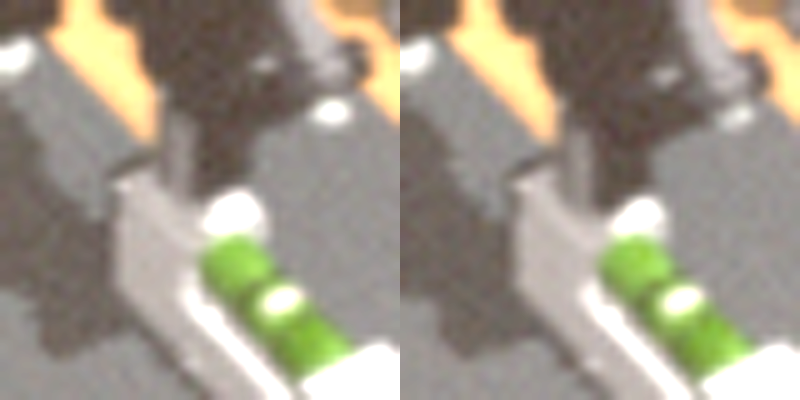

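The tip bottom moved from 190 to 205 px and is now very near the shadow edge on the block. Continuing.

Call:
arm_command(deltas=[[-1,0.3,0,0,0,0,0],[-1,0.6,0,0,0,0,0],[-1,0.9,0,0,0,0,0],[-1,1.2,0,0,0,0,0],[-1,1.5,0,0,0,0,0],[-1,1.5,0,0,0,0,0],[-1,1.5,0,0,0,0,0],[-1,1.5,0,0,0,0,0]])

```text
time: 33.25
position: [0.5607, 0.0013, 0.0688]
ee_rot: [[0.002, -0.259, -0.966], [-0.002, -0.966, 0.259], [-1.0, 0.002, -0.003]]
force: [-0.1, 0.2, -0.6]
opening: 0.001
```

Call:
arm_command(deltas=[[-1,0.3,0,0,0,0,0],[-1,0.6,0,0,0,0,0],[-1,0.9,0,0,0,0,0],[-1,1.2,0,0,0,0,0],[-1,1.5,0,0,0,0,0],[-1,1.5,0,0,0,0,0],[-1,1.5,0,0,0,0,0],[-1,1.5,0,0,0,0,0]])

```text
time: 33.92
position: [0.5608, 0.0013, 0.0678]
ee_rot: [[0.002, -0.259, -0.966], [-0.003, -0.966, 0.259], [-1.0, 0.002, -0.003]]
force: [-2.3, 0.5, 5.0]
opening: -0.001
```

Contact: 5 N upward. About 0.5 mm more should give about 10 N.

Call:
arm_command(deltas=[[-1,0.1,0,0,0,0,0],[-1,0.2,0,0,0,0,0],[-1,0.3,0,0,0,0,0],[-1,0.4,0,0,0,0,0],[-1,0.5,0,0,0,0,0],[-1,0.5,0,0,0,0,0],[-1,0.5,0,0,0,0,0],[-1,0.5,0,0,0,0,0]])

```text
time: 34.58
position: [0.5609, 0.0012, 0.0678]
ee_rot: [[0.002, -0.258, -0.966], [-0.003, -0.966, 0.258], [-1.0, 0.002, -0.003]]
force: [-2.8, 0.1, 7.7]
opening: 0.0
```

Call:
arm_command(deltas=[[-1,0,0,0,0,0,0],[-1,0,0,0,0,0,0],[-1,0,0,0,0,0,0],[-1,0,0,0,0,0,0],[-1,0,0,0,0,0,0],[-1,0,0,0,0,0,0],[-1,0,0,0,0,0,0],[-1,0,0,0,0,0,0]])

```text
time: 35.25
position: [0.5609, 0.0012, 0.0678]
ee_rot: [[0.002, -0.258, -0.966], [-0.003, -0.966, 0.258], [-1.0, 0.002, -0.003]]
force: [-3.6, 0.5, 8.2]
opening: -0.002
```

Run:
```python
from h import *
delta([.5607,.0013,.07],-104.5)
look(18)
im=cv2.imread("pics/s18f.png")
cv2.imwrite("pics/s18.png",cv2.resize(im[150:290,240:380],None,fx=4,fy=4,interpolation=cv2.INTER_CUBIC))
```

```text
d [-2.2 -0.   0.2] rot [-0.48 -0.17 -0.11] t 35.25 F [-3.5813  0.5096  8.1945] op -0.0018997084274328263 pos [0.5609 0.0012 0.0678] jaw -104.9802251402731 q6 96.4060537472956
```

View pics/s18z.png

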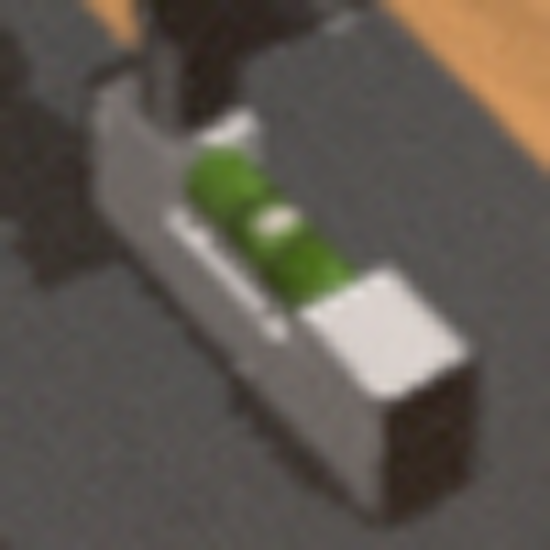

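View pics/s18.png

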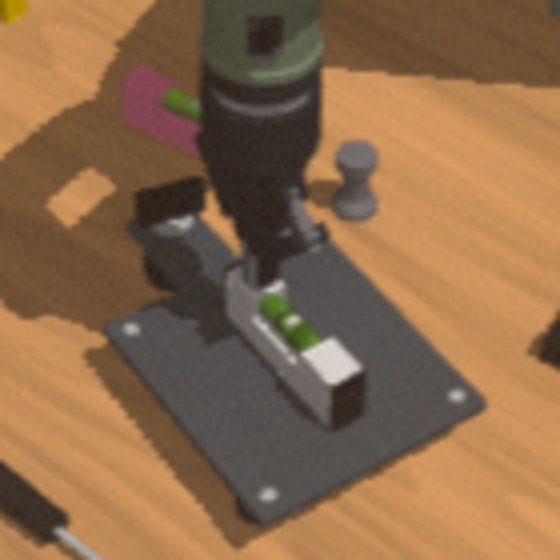

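It is stable at 8 N with the bubble between the rings. I'll take off some of the sideways load and add a little push.

Call:
arm_command(deltas=[[-1,0.1,0,0.1,0,0,0],[-1,0.2,0,0.2,0,0,0],[-1,0.3,0,0.3,0,0,0],[-1,0.3,0,0.3,0,0,0],[-1,0.3,0,0.3,0,0,0],[-1,0.3,0,0.3,0,0,0],[-1,0.3,0,0.3,0,0,0],[-1,0.3,0,0.3,0,0,0]])

```text
time: 36.02
position: [0.5609, 0.0013, 0.0678]
ee_rot: [[0.003, -0.258, -0.966], [-0.003, -0.966, 0.258], [-1.0, 0.002, -0.004]]
force: [-3.6, 0.5, 8.0]
opening: 0.0
```

Call:
arm_command(deltas=[[-1,0,0,0,0,0,0],[-1,0,0,0,0,0,0],[-1,0,0,0,0,0,0],[-1,0,0,0,0,0,0],[-1,0,0,0,0,0,0],[-1,0,0,0,0,0,0],[-1,0,0,0,0,0,0],[-1,0,0,0,0,0,0]])

```text
time: 36.68
position: [0.5609, 0.0012, 0.0678]
ee_rot: [[0.003, -0.258, -0.966], [-0.003, -0.966, 0.258], [-1.0, 0.002, -0.004]]
force: [-2.3, 0.5, 9.4]
opening: 0.003
```

Run:
```python
from h import *
delta([.5607,.0013,.07],-104.5)
look(19)
# scene-view profile along level: before press (10), during (19)
from scipy.ndimage import map_coordinates
ang=np.radians(75.5); u=np.array([np.cos(ang),np.sin(ang)]); w=np.array([-u[1],u[0]]); c=np.array([.571,.0415])
for k in (6,10,18,19):
    im=cv2.imread(f"pics/s{k}f.png").astype(float); s=np.arange(-.03,.0301,.0005)
    P=np.array([[ [*reversed(proj("scene",[*(c+a*u+b*w),.085]))] for b in np.arange(-.003,.0031,.001)] for a in s])
    r=map_coordinates(im[:,:,2],[P[...,0].ravel(),P[...,1].ravel()],order=1).reshape(len(s),-1).mean(1)
    m=(s>-.022)&(s<.02); ww=np.clip(r-95,0,None)*m
    print(k,"bubble at",(ww*s).sum()/ww.sum()*1000)
a=cv2.imread("pics/s10z.png");b=cv2.imread("pics/s19z.png");print(np.abs(a[250:,250:].astype(int)-b[250:,250:]).mean())
# full-scene difference vs start
d=cv2.absdiff(cv2.imread("pics/scene0.png"),cv2.imread("pics/s19f.png")).max(2)
cv2.imwrite("pics/diff.png",d)
```

```text
d [-2.2 -0.   0.2] rot [-0.48 -0.2  -0.11] t 36.68 F [-2.3281  0.5044  9.4091] op 0.0028452621857130776 pos [0.5609 0.0012 0.0678] jaw -104.97896510913752 q6 96.40868920189416
6 bubble at 6.444342609375507
10 bubble at -2.1276424931878113
18 bubble at -2.0630405601487136
19 bubble at -2.09228233653147
2.2496296296296294
```

View pics/diff.png

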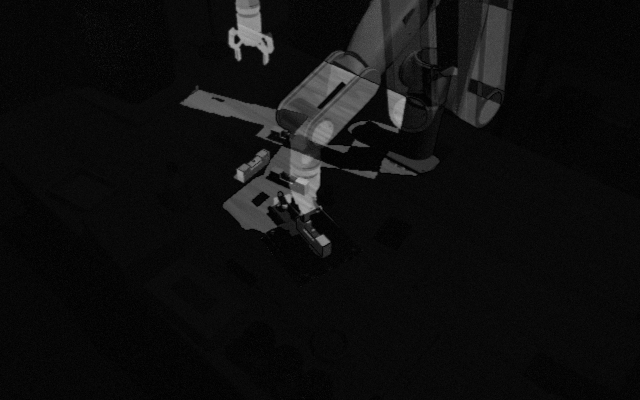

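View pics/s19z.png

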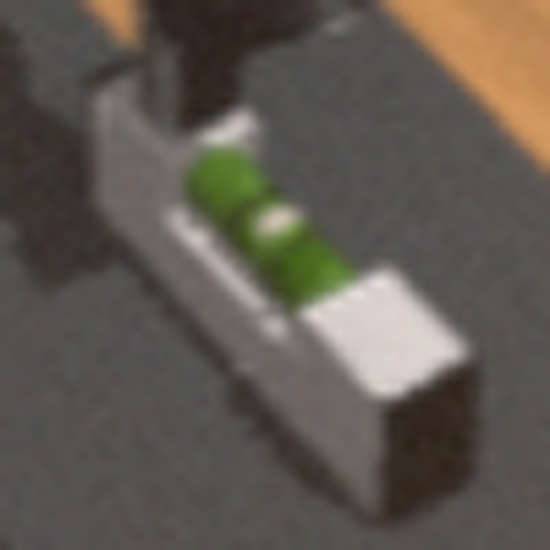

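Nothing else on the bench changed in the difference image; it shows only the arm, its shadow, the level and the knob. As a last check, I'll measure the bubble against the rings in both views from before the press.

Run:
```python
from h import *
from scipy.ndimage import map_coordinates
ang=np.radians(75.5); u=np.array([np.cos(ang),np.sin(ang)]); w=np.array([-u[1],u[0]]); c=np.array([.571,.0415])
for n,k,o in (("top",10,.0),("scene",19,.0),("scene",19,.005),("scene",19,-.005),("scene",6,.0)):
    im=cv2.imread(f"pics/{n[0]}{k}f.png").astype(float); s=np.arange(-.016,.0161,.001)
    P=np.array([[ [*reversed(proj(n,[*(c+a*u+(b+o)*w),.085]))] for b in np.arange(-.002,.0021,.001)] for a in s])
    g=[map_coordinates(im[:,:,ch],[P[...,0].ravel(),P[...,1].ravel()],order=1).reshape(len(s),-1).mean(1) for ch in (1,2)]
    print(n,k,o); print(np.round(s*1000).astype(int)); print("G",np.round(g[0]).astype(int)); print("R",np.round(g[1]).astype(int))
```

```text
top 10 0.0
[-16 -15 -14 -13 -12 -11 -10  -9  -8  -7  -6  -5  -4  -3  -2  -1   0   1
   2   3   4   5   6   7   8   9  10  11  12  13  14  15  16]
G [107 107 106 100  92  84  81  79  86  97 108 122 135 148 154 157 158 150
 138 126 111  94  76  72  78  86  94 101 107 108 108 107 107]
R [ 76  76  75  70  65  59  57  57  63  75  88 108 130 151 160 163 162 148
 129 109  91  72  55  52  57  63  68  73  76  77  78  78  77]
scene 19 0.0
[-16 -15 -14 -13 -12 -11 -10  -9  -8  -7  -6  -5  -4  -3  -2  -1   0   1
   2   3   4   5   6   7   8   9  10  11  12  13  14  15  16]
G [124 122 118 113 107 102 100 104 114 126 140 155 167 174 178 176 169 158
 145 132 119 108 100  95  95  98 100 103 104 105 106 108 111]
R [ 92  90  87  85  83  81  82  87  98 114 133 154 171 181 184 178 165 147
 128 111  97  86  78  73  72  72  73  74  75  76  77  78  80]
scene 19 0.005
[-16 -15 -14 -13 -12 -11 -10  -9  -8  -7  -6  -5  -4  -3  -2  -1   0   1
   2   3   4   5   6   7   8   9  10  11  12  13  14  15  16]
G [106 104 101  95  90  87  87  92 100 107 115 124 132 139 141 138 131 124
 116 107  98  92  89  88  90  93 
[... 311 characters left out ...]
  16]
G [108 107 104 101  95  90  87  87  92  99 107 116 125 133 138 139 138 133
 126 120 113 106  99  94  91  90  90  91  92  93  95  96  96]
R [ 80  79  78  76  74  72  71  73  78  84  93 103 115 126 130 130 126 118
 109 100  92  84  77  73  70  68  66  66  66  68  69  70  70]
scene 6 0.0
[-16 -15 -14 -13 -12 -11 -10  -9  -8  -7  -6  -5  -4  -3  -2  -1   0   1
   2   3   4   5   6   7   8   9  10  11  12  13  14  15  16]
G [124 123 121 116 109 102  97  97  99 101 102 104 105 107 110 115 121 130
 140 151 161 170 175 176 172 163 152 140 131 125 123 122 123]
R [ 93  94  93  91  87  82  78  76  75  75  75  76  77  80  83  90  99 113
 128 146 162 174 180 180 171 156 138 121 107  98  94  92  92]
```

Relative to the rings, the bubble reads +0.3 mm in the top view and -0.6 mm in the scene view while pressing. Push is about 9.4 N. Handing in.

Run:
```python
from station import sensors, finish_job
print(sensors.observe()['force']); print(finish_job());
```

```text
[-2.69575642  0.03441737  9.18249683]
the job is handed in; nothing more can be done
None
```

I laid the silver level on the middle of the plate, in line with the screw foot, and released it. I then turned the knob 90° clockwise, let the bubble settle, and handed in at about 37 s with the shut fingers still pressing on the knob-side end block. No verdict was reported.

**Last checks:**
- **Bubble:** +0.3 mm from ring centre in the top view, taken just before pressing, and -0.6 mm in the scene view while pressing. It moved 8.6 mm for the 90° turn, as expected.
- **Push:** about 9.2 N down, steady, with about 2.7 N sideways left over. The level did not move visibly under the push.
- **Other things on the bench:** the scene-view difference from the start shows nothing moved apart from the level, the knob and the arm. Parts hidden behind the arm could not be compared.

**What disagreed:**
- **Fingertip position:** the tips touched the block about 21 mm lower on the TCP reading than the block's height implied. I made that last approach by force and picture, in small steps.
- **First bubble reading:** before turning, the views gave about 7–10 mm. The readings after the turn settled it.

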